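Sort out the boxes whose die has come loose

ROBOT

A 7-joint arm with a two-finger parallel gripper is mounted at the origin on a cart in front of the work surface, level with it; the furniture and walls round the work are solid. World frame = base frame: x ahead of the robot, y to its left, z up, the work surface at z = 0. Lengths are in m, angles in rad, forces in N, time in s.
With the tool pointing down it reaches from about 0.425 to 0.925 m from the base axis. Payload 6.8 kg.
Tool frame: the origin (TCP) lies on the centre line of the jaws, within the pads' length; the fingertips stand bot.finger_overhang ahead of it and the grasp point (between the pads) lies 3 mm ahead of it (bot.finger_overhang is the distance from the TCP to the fingertips, in m); z points along the fingers, y is the direction in which the jaws open and shut (so a half turn about z gives the same grasp; the last joint's range is limited). The gripper opens to 85 mm and grips with 20 to 120 N. Pads are 22 mm wide; open, the fingers measure 114 mm over their backs; the gripper's body (76 mm by 85 mm) begins 54 mm behind the grasp point. The pads swing forward as they close: fully open they stand 13 mm farther back than shut.
Start: joints at [1.036, 0.477, 0.022, 1.555, -0.011, 1.109, -0.083], TCP at [0.279, -0.614, 0.253] pointing down, gripper open.
Joint ranges: [-2.96, 2.96], [-0.34, 2.1], [-1.41, 1.46], [0.24, 2.44], [-1.37, 4.51], [0.17, 1.92], [-2.96, 2.96]. Speed limits (rad/s): [2.39, 2.39, 3.14, 3.14, 3.14, 3.14, 3.14].

INTERFACE

Orientations are given as a unit quaternion [w, x, y, z].
In Python, from station import bot gives the robot as it stands.
- The arm moves only by the tool drive_tool, never from a script. Its argument "increments" is text: rows parted by semicolons, each of 4 numbers parted by spaces: the shift along the world's x, y, z in m, then the turn about the world's z in rad. In form: tx ty tz spin; .... A call has 1 to 12 rows; each row shifts and turns the commanded pose from where the row before left it; what a row does not reach is not made up. A row lasts 1/12 s, in which the tool goes at most 41.7 mm and 7.16 degrees, less where a joint would pass 70% of its speed; a pose out of reach is approached as far as the arm can. A call is refused whole if a number of a shift passes 0.0417 or a number of a turn 0.125, either way. A call with a gripper value outside its range is refused whole. "grip" is the opening, from 0 (shut) to 1 (fully open), set as the call begins (left out, the last holds). The fingers move at their own pace and stop on an object; "squeeze" is the grip in N (left out, the last holds). Time passes only in rows, so rows that do not move let the fingers close. It gives the time, the measured TCP pose, the force and the opening at its end, in the units of the state.
- bot.get_obs(): the state, without advancing time (a new reading comes with each control period).
- bot.read_camera(name): name is "scene" or "top" or "wrist"; returns the picture (480x640x3 uint8, red, green, blue); there is no depth.
- bot.calibration(name): a dict with "fx", "fy", "cx", "cy" (pixels), "camera_from_world" (4x4, takes a point from world to camera coordinates). Camera axes: x right, y down, z forward; pixel columns grow to the right and rows downward; lengths in m; the calibration is good to about 2 mm. A picture is of the moment at which its call begins: read the wrist's pose just before it. calibration takes no time and is no camera call; for the wrist camera it gives the pose at the moment of the call.
- bot.hand_in(): hands the job in, once; it reports no verdict.
The state is a dict: "t": time; "q": joint angles; "joint_vel": joint speeds; "joint_torque": joint torques, N m; "eef_pos": TCP position; "tool_rot": TCP orientation; "contact_force": force on the tool from outside, world axes, zero at the start; "torque": the same for the moment, N m; "gripper_width": opening from 0.0 (shut) to 1.0 (fully open).
Only numpy, scipy, OpenCV 4.12 (cv2) and the standard library are available. Lean on these libraries where they do the work, as an engineer would, in place of code of your own. Each camera call takes 0.05 s, during which the arm holds its last target.

TASK

The three small dark wooden boxes standing in a row on the bench are closed for good, and each holds a steel die that should be fixed inside; in some of them it has come loose. Find out which by lifting boxes and tilting them endways to feel whether the die slides, set every box with a loose die flat and right side up on the low grey-topped board at the left end of the row, clear of one another, and leave every sound box flat and right side up where it stood on the bench. Do not turn a box over or stand it on end, and do not disturb the dark tin or the loose pliers.

Things in the scene. Friction and masses are not known exactly. Their poses are not given: they have to be found in the camera images.
- case_a_center (a point): Centre (half-way up) of box a, one of three closed dark wooden boxes that look the same: 45 mm wide (own x), 75 mm long (own y), 26 mm high (own z, up), about 0.35 to 0.45 kg with the 0.25 kg die. Lids do not open. Grip across the 45 mm width. How many boxes have a loose die is not known beforehand; name, place, look and weight do not tell which.
- case_b_center (a point): Centre of box b; outwardly as box a. A loose die can slide along the box's length (own y), 20 mm to either side of the middle: it starts to slide at an endways tilt of about 12 degrees, at 30 degrees reaches the lower end within 0.5 s, and stays where it is while the box is level. At the start it may lie anywhere on its travel. A sound box's die is fixed up to 10 mm off the middle.
- case_c_center (a point): Centre of box c; outwardly as box a. To feel it: hold a box by the middle, tilt it 30 degrees one way, level it and read the moment on the gripper about the finger-closing line, tilt it the other way, level it at the same place and read again. The two differ by about 0.10 N m if the die is loose, by less than 0.03 if it is fixed.
- board_top (a point): Centre of the upper face of the fixed low board with a grey felt top, 200 mm long (own x, pointing away from the robot), 100 mm wide (own y), with no rim; its upper face is 5 mm above the bench. Two boxes fit end to end, their length along the board's length, 48 mm either side of its centre.
- tin_loose: Bystander: loose dark tin, 58 x 87 x 30 mm; origin at the centre of its underside
- pliers_loose: Bystander: loose half-round pliers, 47 x 80 x 12 mm, lying flat; origin at the centre of the underside
There are look-alikes about, which are no part of the job. Leave any orange look-alike of the part that bears case_b_center alone.

How it is judged:
On the way:
1. a box has been lifted clear of the bench and tilted endways by more than 15 degrees (((height (world z) of case_a_center above 0.04 m and angle between case_a_center's own y axis and vertical below 1.31 rad) or (height (world z) of case_a_center above 0.04 m and angle between case_a_center's own y axis and vertical above 1.83 rad) or (height (world z) of case_b_center above 0.04 m and angle between case_b_center's own y axis and vertical below 1.31 rad) or (height (world z) of case_b_center above 0.04 m and angle between case_b_center's own y axis and vertical above 1.83 rad) or (height (world z) of case_c_center above 0.04 m and angle between case_c_center's own y axis and vertical below 1.31 rad) or (height (world z) of case_c_center above 0.04 m and angle between case_c_center's own y axis and vertical above 1.83 rad))), for 0.1 s.
At the end, for the whole second after the job is handed in: Every box with a loose die lies flat (within 0.1 rad), right side up, on the board, its centre 10 to 20 mm or more inside the edges, boxes not on one another; every sound box lies flat on the bench, right side up, its centre within 60 mm of where it stood; all released and at rest (angle between each of case_a_center, case_b_center, case_c_center's own z axis and vertical below 0.1 rad and linear speed of each of case_a, case_b, case_c below 0.02 m/s and x of case_a_center in the frame of board_top between -0.08 and 0.08 m and y of case_a_center in the frame of board_top between -0.04 and 0.04 m and z of case_a_center in the frame of board_top between 0.01 and 0.016 m and x of case_b_center in the frame of board_top between -0.08 and 0.08 m and y of case_b_center in the frame of board_top between -0.04 and 0.04 m and z of case_b_center in the frame of board_top between 0.01 and 0.016 m and horizontal distance between case_a_center and case_b_center above 0.045 m and distance of case_c_center from where it was at the start of the episode below 0.06 m and height (world z) of case_c_center below 0.0165 m); the robot touches nothing.
It fails at once if a box was turned over or stood on end (tilted more than 75 degrees) (angle between any of case_a_center, case_b_center, case_c_center's own z axis and vertical above 1.31 rad).
It fails at once if the dark tin or the loose pliers were pushed more than 30 mm (distance of any of tin_loose, pliers_loose from where it was at the start of the episode above 0.03 m).
It also fails if it takes over 72 s, if anything falls off the work surface, if the arm or the gripper's body presses on something with over 40 N, if the wrist force passes 120 N, or if a joint passes its speed limit or range.

## Working session

There is one attempt and no reset: what is moved stays moved. The work goes in short steps, Python scripts to look and compute and a tool call to move; the robot and the scene stay as the last step left them, time stands still between calls to the robot, and variables do not carry over. Pictures are saved under pics/ and viewed, and the job is handed in when it is done.

Besides the shell and the picture viewer there is one more tool, called after ">>>" by a JSON object that holds its "name" and its "arguments". drive_tool: Moves the arm, as the interface text tells. Its arguments: {"type":"object","properties":{"increments":{"type":"string"},"grip":{"type":"number"},"squeeze":{"type":"number"}},"required":["increments"]}

```bash
ls; mkdir -p pics; python3 - <<'E'
from station import bot
import cv2
print(bot.get_obs(), bot.finger_overhang)
for n in("scene","top","wrist"):
    cv2.imwrite(f"pics/{n}0.png",bot.read_camera(n)[:,:,::-1]); print(n,bot.calibration(n))
E
```

```text
pics
{'t': 0.0, 'q': array([ 1.03589592,  0.47783381,  0.02232886,  1.55646643, -0.01150335,
        1.10933836, -0.08308655]), 'joint_vel': array([-1.21276441e-03, -8.59873043e-05, -1.22609033e-03,  4.71205876e-04,
        1.39815980e-03, -1.59401943e-04, -1.17719788e-03]), 'joint_torque': array([-3.61119428e-04, -5.96455228e+01,  1.60731878e+00, -2.81200022e+01,
        1.23968444e-02,  9.41581005e-03,  5.63356218e-05]), 'eef_pos': array([ 0.27918002, -0.61392944,  0.25229657]), 'tool_rot': array([-9.20401464e-04,  9.77311447e-01,  2.11805137e-01, -2.69244822e-04]), 'contact_force': array([ 0.17702551,  0.2575946 , -0.14591528]), 'torque': array([ 0.00623939, -0.00116931, -0.01189647]), 'gripper_width': 0.9974832847229285} 0.022
scene {'fx': 593.1405999785555, 'fy': 593.1405999785555, 'cx': 323.8605080311587, 'cy': 237.18316160543608, 'camera_from_world': array([[ 0.89306271, -0.44968126, -0.01502511, -0.46588787],
       [-0.33762465, -0.64769823, -0.68300556,  0.36392886],
       [ 0.29740306,  0.61503965, -0.73025862,  0.88732024],
       [ 0.        ,  0.        ,  0.        , 
[... 254 characters left out ...]
.85884514e-02, -8.25206128e-02,
         6.41381564e-01],
       [ 8.25628656e-02, -2.98702071e-04, -9.96585814e-01,
         1.03616937e+00],
       [ 0.00000000e+00,  0.00000000e+00,  0.00000000e+00,
         1.00000000e+00]])}
wrist {'fx': 413.3387309605066, 'fy': 413.3387309605066, 'cx': 319.4523465412807, 'cy': 241.54561401607742, 'camera_from_world': array([[ 4.13177218e-01, -9.10650395e-01, -6.66971366e-04,
        -6.73774141e-01],
       [-8.69094591e-01, -3.94541173e-01,  2.98348545e-01,
        -3.77738594e-02],
       [-2.71954368e-01, -1.22691160e-01, -9.54456757e-01,
         3.79825151e-01],
       [ 0.00000000e+00,  0.00000000e+00,  0.00000000e+00,
         1.00000000e+00]])}
```

View pics/scene0.png

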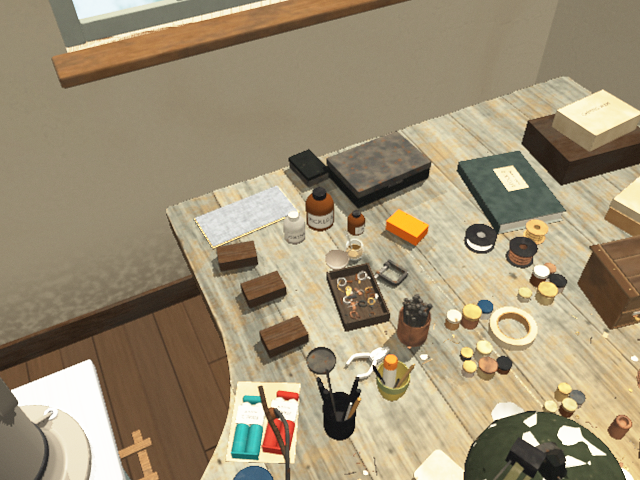

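View pics/top0.png

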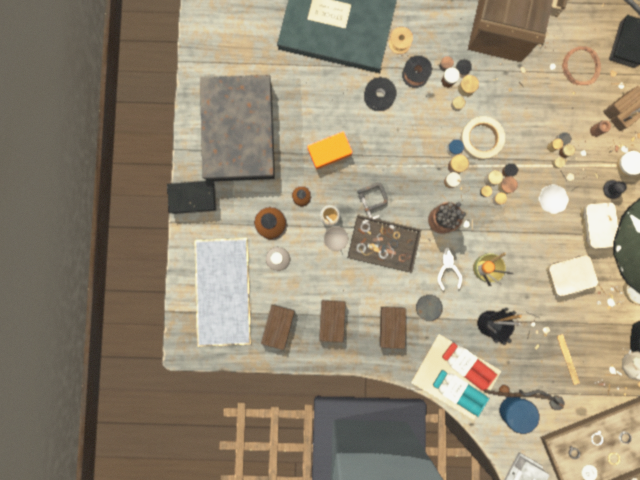

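```bash
cat > h.py <<'E'
from station import bot
import numpy as np, cv2
def ray(n,uv,z,c=None):
    c=c or bot.calibration(n); T=c["camera_from_world"]; R=T[:3,:3]; o=-R.T@T[:3,3]
    d=R.T@np.array([(uv[0]-c["cx"])/c["fx"],(uv[1]-c["cy"])/c["fy"],1.])
    return o+d*(z-o[2])/d[2]
def proj(n,p,c=None):
    c=c or bot.calibration(n); T=c["camera_from_world"]; q=T[:3,:3]@np.array(p)+T[:3,3]
    return [c["fx"]*q[0]/q[2]+c["cx"],c["fy"]*q[1]/q[2]+c["cy"]]
def rects(im,n,z,roi,lo,hi,amin=300):
    x0,y0,x1,y1=roi; hsv=cv2.cvtColor(im,cv2.COLOR_RGB2HSV)[y0:y1,x0:x1]
    m=cv2.inRange(hsv,lo,hi); m=cv2.morphologyEx(m,cv2.MORPH_OPEN,np.ones((3,3)))
    for k in cv2.findContours(m,0,2)[0]:
        if cv2.contourArea(k)<amin: continue
        b=cv2.boxPoints(cv2.minAreaRect(k))+[x0,y0]
        P=np.array([ray(n,q,z)[:2] for q in b]); e=P[1]-P[0]; f=P[2]-P[1]
        L=e if np.hypot(*e)>np.hypot(*f) else f
        a=np.degrees(np.arctan2(L[1],L[0])); a=(a+90)%180-90
        print(b.mean(0).round(1),"ctr",P.mean(0).round(4),"size",np.hypot(*e).round(4),np.hypot(*f).round(4),"long axis deg",a.round(1))
E
python3 - <<'E'
from h import *
im=cv2.imread("pics/top0.png")[:,:,::-1].copy()
hsv=cv2.cvtColor(im,cv2.COLOR_RGB2HSV)
for p in [(278,327),(333,322),(393,327),(300,340),(222,292),(360,350)]: print(p,hsv[p[1],p[0]])
rects(im,"top",0.026,(240,290,420,360),(0,40,0),(30,255,110))
rects(im,"top",0.005,(185,230,260,355),(90,0,120),(140,90,255))
big=cv2.resize(im[180:380,160:480],None,fx=2.5,fy=2.5,interpolation=cv2.INTER_CUBIC); cv2.imwrite("pics/topbig.png",big[:,:,::-1])
for uv in [(170,365),(163,300),(300,370),(190,350),(277,259),(337,238),(429,307)]: print(uv,ray("top",uv,0).round(3))
E
```

```text
(278, 327) [ 13  98 127]
(333, 322) [ 15  93 124]
(393, 327) [ 13  98 130]
(300, 340) [ 21  57 161]
(222, 292) [ 98   5 212]
(360, 350) [ 25  30 152]
[222.1 292.1] ctr [0.5214 0.359 ] size 0.091 0.1891 long axis deg 3.7
(170, 365) [0.381 0.452 0.   ]
(163, 300) [0.502 0.471 0.   ]
(300, 370) [0.379 0.207 0.   ]
(190, 350) [0.41  0.416 0.   ]
(277, 259) [0.586 0.257 0.   ]
(337, 238) [0.63  0.144 0.   ]
(429, 307) [ 0.504 -0.034  0.   ]
```

View pics/topbig.png

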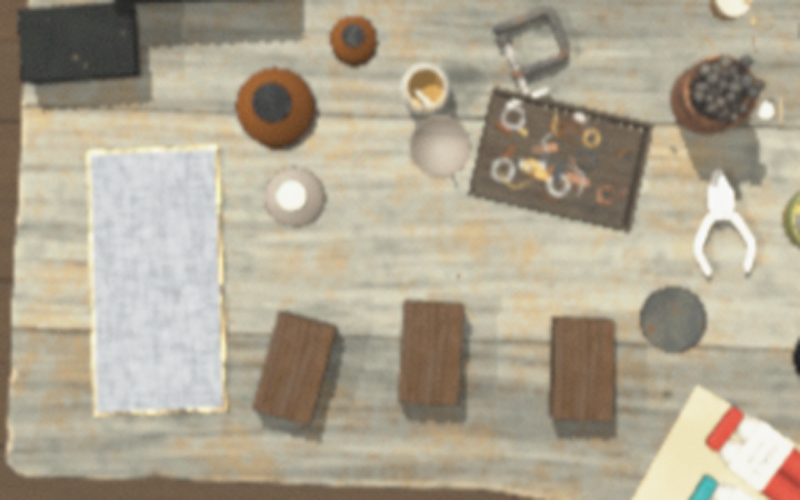

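View pics/wrist0.png

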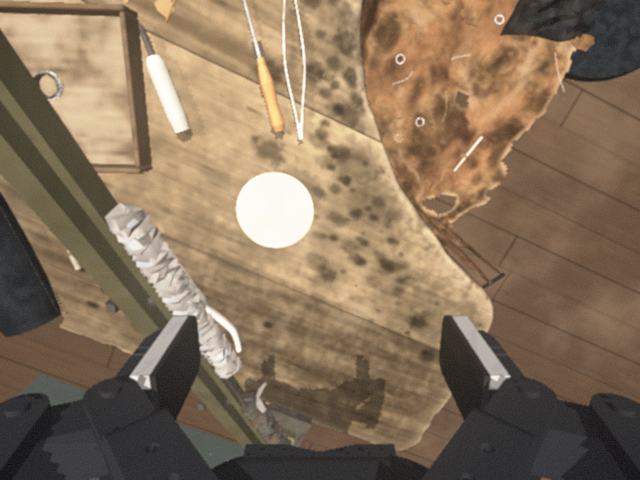

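```bash
python3 - <<'E'
from h import *
im=cv2.imread("pics/top0.png")[:,:,::-1].copy()
rects(im,"top",0.026,(240,290,420,352),(5,75,60),(20,255,150))
E
```

```text
[393.3 327.4] ctr [0.4655 0.0366] size 0.0747 0.0477 long axis deg -1.0
[277.8 326.9] ctr [0.4602 0.2498] size 0.0738 0.0451 long axis deg -14.1
[332.2 321. ] ctr [0.474  0.1497] size 0.0741 0.0434 long axis deg -1.6
```

```bash
python3 - <<'E'
from h import *
for y in np.linspace(-.614,.037,6):
  x=.279+(y+.614)/.651*.187
  print(round(x,3),round(y,3),np.round(proj("scene",[x,y,.25])),np.round(proj("scene",[x,y,0])),np.round(proj("wrist",[x,y,.2])))
im=cv2.imread("pics/scene0.png")[200:480,200:640]; cv2.imwrite("pics/sc.png",cv2.resize(im,None,fx=1.8,fy=1.8))
E
```

```text
0.279 -0.614 [404. 956.] [383. 905.] [321. 289.]
0.316 -0.484 [360. 710.] [354. 732.] [58. 83.]
0.354 -0.354 [329. 540.] [331. 600.] [-305. -202.]
0.391 -0.223 [307. 416.] [313. 495.] [-842. -623.]
0.429 -0.093 [289. 320.] [298. 410.] [-1712. -1306.]
0.466 0.037 [276. 245.] [286. 340.] [-3373. -2609.]
```

View pics/sc.png

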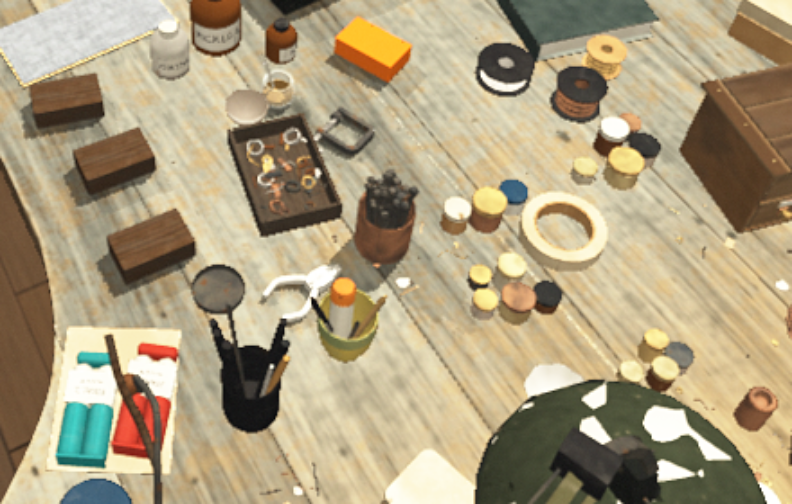

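>>> {"name": "drive_tool", "arguments": {"increments": "0 0 0.03 0; 0 0 0.03 0; 0 0 0.03 0; 0 0 0 0"}}

```text
t: 0.48
eef_pos: [0.2804, -0.6167, 0.3502]
tool_rot: [0.005, 0.977, 0.212, 0.001]
contact_force: [0.1, 0.1, 1.4]
gripper_width: 1.004
```

```bash
python3 - <<'E'
from h import *
o=bot.get_obs(); c=bot.calibration("wrist"); T=c["camera_from_world"]; print(o["t"],o["eef_pos"],"cam",-T[:3,:3].T@T[:3,3])
cv2.imwrite("pics/wrist1.png",bot.read_camera("wrist")[:,:,::-1]); cv2.imwrite("pics/scene1.png",bot.read_camera("scene")[:,:,::-1])
E
```

```text
0.4833 [ 0.28042327 -0.61670957  0.35024173] cam [ 0.3493899  -0.58330974  0.4710829 ]
```

View pics/wrist1.png

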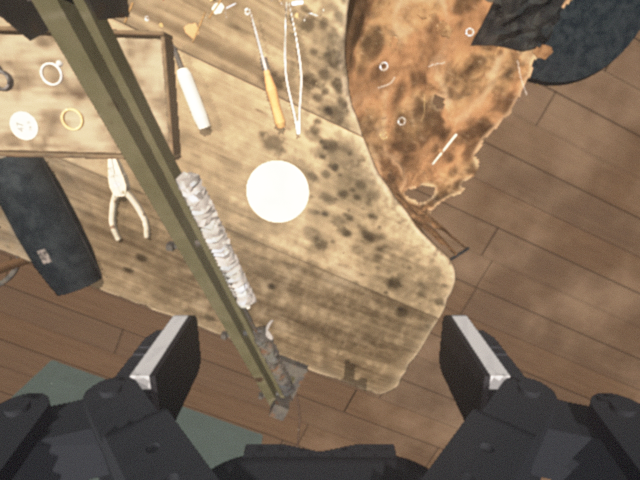

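View pics/scene1.png

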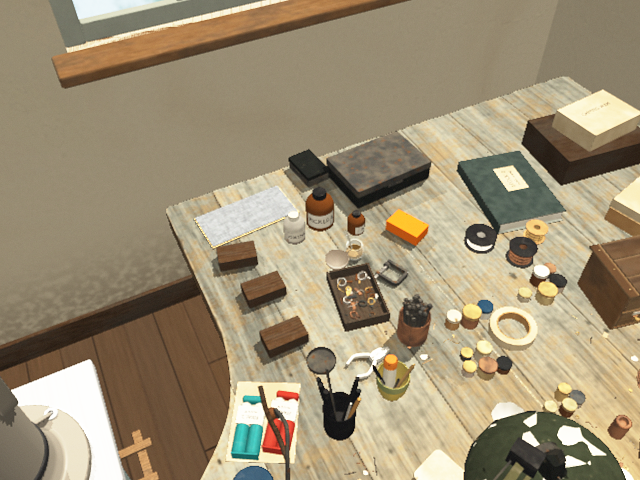

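```bash
python3 - <<'E'
from h import *
a=cv2.imread("pics/wrist0.png")[:480,0:320]; b=cv2.imread("pics/wrist1.png")[:480,0:320]
cv2.imwrite("pics/ab.png",cv2.resize(np.hstack([a,b]),None,fx=1.25,fy=1.25))
E
```

```text
(no output)
```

View pics/ab.png

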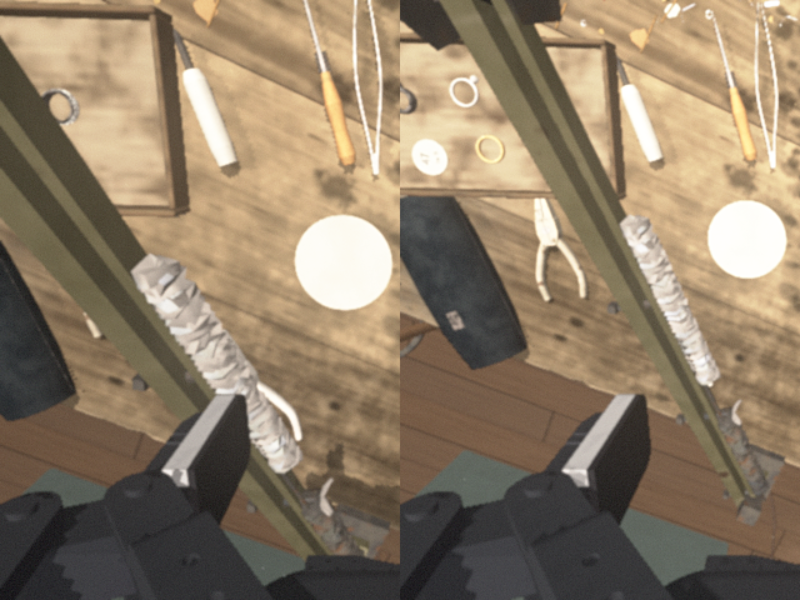

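```bash
python3 - <<'E'
from h import *
T0=np.eye(4);T0[:3]=[[4.13177218e-01,-9.10650395e-01,-6.66971366e-04,-6.73774141e-01],[-8.69094591e-01,-3.94541173e-01,2.98348545e-01,-3.77738594e-02],[-2.71954368e-01,-1.22691160e-01,-9.54456757e-01,3.79825151e-01]]
c1=bot.calibration("wrist"); c0=dict(c1,camera_from_world=T0)
def pl(c,p,q):
    T=c["camera_from_world"];R=T[:3,:3];o=-R.T@T[:3,3]
    f=lambda u:R.T@np.array([(u[0]-c["cx"])/c["fx"],(u[1]-c["cy"])/c["fy"],1])
    n=np.cross(f(p),f(q)); n/=np.linalg.norm(n); return n,n@o
n0,d0=pl(c0,(0,156),(256,444)); n1,d1=pl(c1,(32,0),(276,400))
print("angle",np.degrees(np.arccos(abs(n0@n1))))
for z in (0,.1,.2,.3,.4,.5):
    A=np.array([n0[:2],n1[:2]]); print(z,np.linalg.solve(A,[d0-n0[2]*z,d1-n1[2]*z]).round(3))
print(ray("wrist",(272,405),0,c1))
print(bot.get_obs()['q'])
E
```

```text
angle 12.472904691303762
0 [-0.03  -0.707]
0.1 [ 0.112 -0.608]
0.2 [ 0.253 -0.51 ]
0.3 [ 0.395 -0.411]
0.4 [ 0.537 -0.312]
0.5 [ 0.678 -0.213]
[-1.87620985e-02 -6.80715690e-01  5.55111512e-17]
[ 1.03079361  0.4146397   0.03000507  1.44328677 -0.01260127  1.28124536
 -0.0822972 ]
```

```bash
python3 - <<'E'
from h import *
for z in (0,.1,.2,.3,.4,.5):
    print(z,"top left",ray("top",(612,240),z)[:2].round(3),"scene left",ray("scene",(466,465),z)[:2].round(3),"scene apex",ray("scene",(555,412),z)[:2].round(3),"black joint",ray("scene",(535,455),z)[:2].round(3))
im=cv2.imread("pics/top0.png")[150:330,540:640]; cv2.imwrite("pics/lt.png",cv2.resize(im,None,fx=3.3,fy=3.3))
E
```

```text
0 top left [ 0.641 -0.384] scene left [ 0.616 -0.289] scene apex [ 0.793 -0.283] black joint [ 0.718 -0.324]
0.1 top left [ 0.633 -0.332] scene left [ 0.578 -0.315] scene apex [ 0.735 -0.31 ] black joint [ 0.668 -0.346]
0.2 top left [ 0.624 -0.28 ] scene left [ 0.539 -0.341] scene apex [ 0.677 -0.336] black joint [ 0.618 -0.368]
0.3 top left [ 0.616 -0.228] scene left [ 0.501 -0.367] scene apex [ 0.618 -0.363] black joint [ 0.569 -0.39 ]
0.4 top left [ 0.607 -0.176] scene left [ 0.463 -0.392] scene apex [ 0.56 -0.39] black joint [ 0.519 -0.412]
0.5 top left [ 0.599 -0.124] scene left [ 0.424 -0.418] scene apex [ 0.502 -0.416] black joint [ 0.469 -0.434]
```

View pics/lt.png

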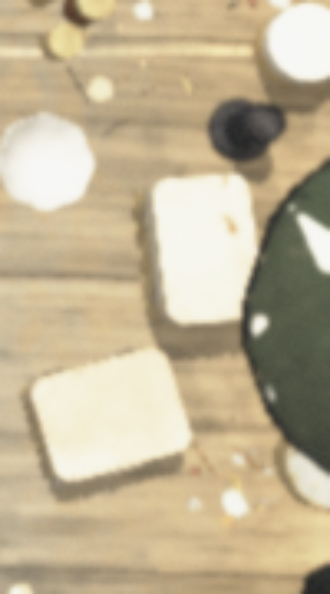

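>>> {"name": "drive_tool", "arguments": {"increments": "-0.005 0.01 0.035 0; -0.005 0.02 0.03 0; -0.005 0.03 0.015 0; 0 0.038 0 0; 0 0.038 0 -0.03; 0.01 0.035 0 -0.05; 0.02 0.032 0 -0.05; 0.025 0.028 0 -0.05; 0.025 0.028 0 -0.05; 0.022 0.03 0 -0.05; 0.018 0.034 0 -0.05; 0.016 0.036 0 -0.05"}}

```text
t: 1.58
eef_pos: [0.4007, -0.2537, 0.4215]
tool_rot: [-0.001, 1.0, 0.022, -0.001]
contact_force: [1.1, -0.6, -0.9]
gripper_width: 0.997
```

>>> {"name": "drive_tool", "arguments": {"increments": "0.01 0.038 0 -0.03; 0.01 0.038 0 -0.03; 0.01 0.038 0 0; 0.01 0.038 0 0; 0.01 0.038 -0.01 0; 0.01 0.038 -0.015 0; 0.004 0.036 -0.02 0; 0 0.022 -0.03 0; 0 0 -0.038 0; 0 0 -0.038 0; 0 0 -0.03 0; 0 0 0 0"}}

```text
t: 2.58
eef_pos: [0.4593, 0.0294, 0.2358]
tool_rot: [0.0, 1.0, -0.006, -0.006]
contact_force: [-0.6, -0.2, -0.8]
gripper_width: 0.999
```

```bash
python3 - <<'E'
from h import *
o=bot.get_obs(); c=bot.calibration("wrist"); print(o)
im=bot.read_camera("wrist");cv2.imwrite("pics/wrist2.png",im[:,:,::-1])
E
```

```text
{'t': 2.5833, 'q': array([ 0.29340214,  0.19243448, -0.54612673,  2.03040197,  0.11814505,
        0.96228708, -1.89650287]), 'joint_vel': array([ 0.01354316, -0.06448991, -0.00340311, -0.10692991, -0.04258013,
        0.11659185,  0.04277298]), 'joint_torque': array([ -1.03745162, -35.61924934,  -3.09156865, -26.669451  ,
         0.29107955,  -1.20567441,  -0.36456051]), 'eef_pos': array([0.45934616, 0.02944459, 0.23581092]), 'tool_rot': array([ 3.09305353e-04,  9.99960208e-01, -6.10543485e-03, -6.49697724e-03]), 'contact_force': array([-0.60753209, -0.21132056, -0.75804408]), 'torque': array([-0.00473553,  0.05686038,  0.02842519]), 'gripper_width': 0.99928032022276}
```

View pics/wrist2.png

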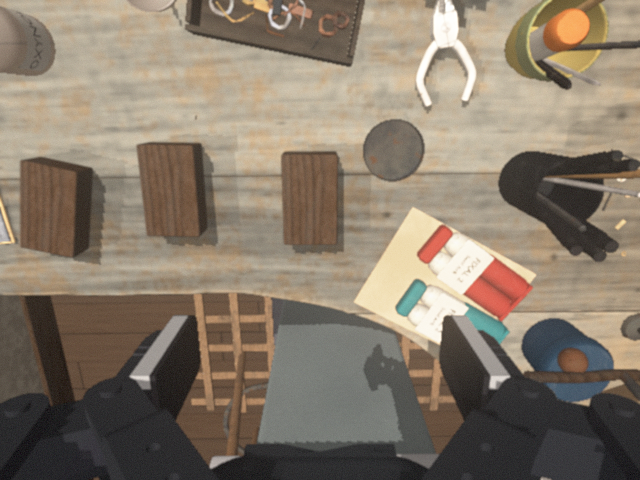

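```bash
python3 - <<'E'
from h import *
im=cv2.imread("pics/wrist2.png")[:,:,::-1].copy()
rects(im,"wrist",0.026,(0,120,345,265),(4,70,40),(20,255,125))
for p in [(313,203),(175,195),(55,205),(91,190)]: print(cv2.cvtColor(im,cv2.COLOR_RGB2HSV)[p[1],p[0]])
for p in [(394,150),(444,100)]: print(ray("wrist",p,0.01).round(3))
E
```

```text
[ 53.5 207. ] ctr [0.4629 0.2499] size 0.0532 0.084 long axis deg -10.5
[312.8 198.6] ctr [0.4672 0.0357] size 0.0476 0.0791 long axis deg 2.0
[172.6 189.6] ctr [0.4761 0.1497] size 0.0485 0.0796 long axis deg 0.4
[ 15  92 105]
[ 14  90 119]
[ 11 103 119]
[21 51 65]
[ 0.505 -0.032  0.01 ]
[ 0.544 -0.07   0.01 ]
```

>>> {"name": "drive_tool", "arguments": {"increments": "0.012 0.002 -0.02 0; 0.012 0.002 -0.035 0; 0.012 0.002 -0.035 0; 0.011 0 -0.035 0; 0 0 -0.03 0; 0 0 0 0; 0 0 0 0", "grip": 0.72, "squeeze": 20}}

```text
t: 3.22
eef_pos: [0.5114, 0.0361, 0.088]
tool_rot: [0.0, 1.0, -0.007, -0.001]
contact_force: [0.1, 0.2, -0.2]
gripper_width: 0.718
```

>>> {"name": "drive_tool", "arguments": {"increments": "-0.005 0 -0.02 0; 0 0 -0.025 0; 0 0 -0.013 0; 0 0 0 0; 0 0 0 0"}}

```text
t: 3.63
eef_pos: [0.5079, 0.0363, 0.0318]
tool_rot: [0.0, 1.0, -0.007, 0.001]
contact_force: [1.0, -1.3, 0.7]
gripper_width: 0.722
```

```bash
python3 - <<'E'
from h import *
o=bot.get_obs(); print(o['eef_pos'],o['torque'],o['contact_force'],o['q'])
im=bot.read_camera("wrist");cv2.imwrite("pics/wrist3.png",im[:,:,::-1])
E
```

```text
[0.50790153 0.03628128 0.03175373] [ 0.02002977 -0.05019529 -0.05739621] [ 1.0476364  -1.28835757  0.7080162 ] [ 0.12941819  0.57152044 -0.40135383  2.08084892  0.40952004  0.56144978
 -2.14930892]
```

View pics/wrist3.png

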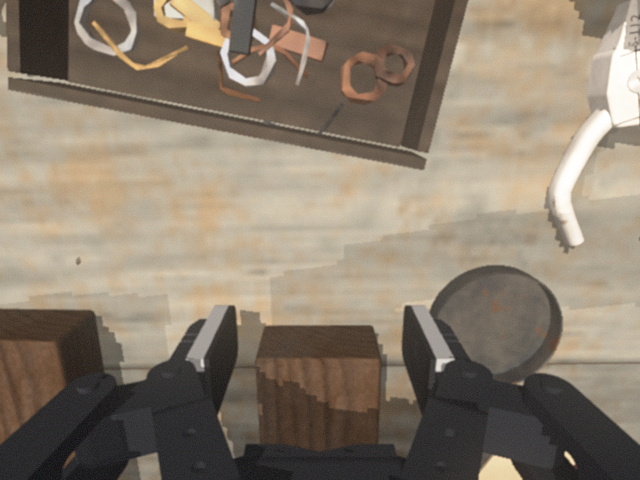

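>>> {"name": "drive_tool", "arguments": {"increments": "-0.003 0 -0.002 0; 0 0 0 0; 0 0 0 0; 0 0 0 0; 0 0 0 0; 0 0 0 0", "grip": 0, "squeeze": 20}}

```text
t: 4.18
eef_pos: [0.5045, 0.0364, 0.0293]
tool_rot: [0.0, 1.0, -0.007, 0.001]
contact_force: [-0.6, 0.9, 8.8]
gripper_width: 0.522
```

```bash
python3 - <<'E'
from h import *
o=bot.get_obs(); print(o['eef_pos'],o['torque'],o['contact_force'],o['gripper_width'])
E
```

```text
[0.50445375 0.03637345 0.02930212] [ 0.05504882  0.36848586 -0.05178965] [-0.56041339  0.89245523  8.82063069] 0.5217655791289554
```

>>> {"name": "drive_tool", "arguments": {"increments": "-0.0005 0 0.008 0; -0.0015 0 0.009 0; -0.003 0 0.009 0; -0.003 0 0.009 0; 0 0 0 0; 0 0 0 0"}}

```text
t: 4.68
eef_pos: [0.4955, 0.0361, 0.0632]
tool_rot: [0.0, 1.0, -0.007, 0.001]
contact_force: [-0.6, -0.1, -3.5]
gripper_width: 0.518
```

```bash
python3 - <<'E'
from h import *
o=bot.get_obs(); print(o['eef_pos'],o['torque'],o['contact_force'],o['gripper_width'])
cv2.imwrite("pics/wrist4.png",bot.read_camera("wrist")[:,:,::-1])
cv2.imwrite("pics/scene4.png",bot.read_camera("scene")[120:360,150:450,::-1])
E
```

```text
[0.49547297 0.03607408 0.06322015] [-0.03682158 -0.14071148  0.00901797] [-0.59910092 -0.05838067 -3.45784125] 0.5177568790744961
```

View pics/wrist4.png

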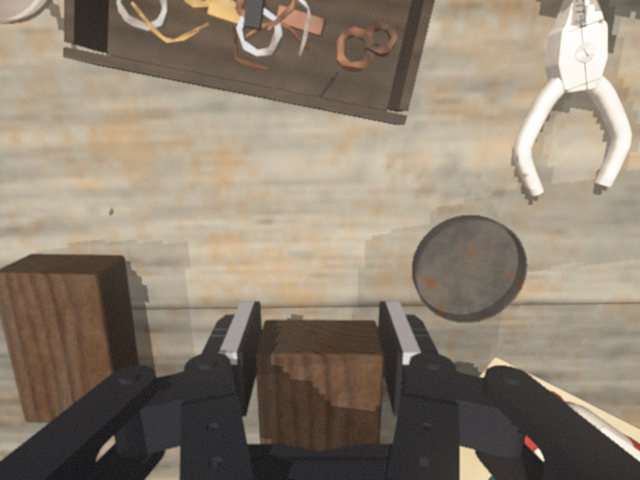

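View pics/scene4.png

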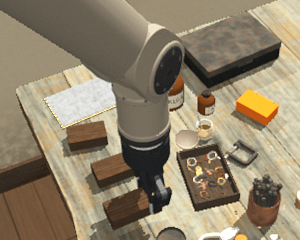

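>>> {"name": "drive_tool", "arguments": {"increments": "0.003 0 -0.009 0; 0.003 0 -0.009 0; 0.0025 0 -0.009 0; 0.0005 0 -0.006 0; 0 0 -0.001 0; 0 0 0 0"}}

```text
t: 5.28
eef_pos: [0.5049, 0.0362, 0.028]
tool_rot: [0.0, 1.0, -0.007, -0.0]
contact_force: [0.0, -0.3, 1.9]
gripper_width: 0.516
```

>>> {"name": "drive_tool", "arguments": {"increments": "0 0 0 0; 0 0 0 0; -0.01 0 0 0; -0.014 0 0 0; -0.014 0 0 0; 0 0 0 0; 0 0 0 0", "grip": 0.65}}

```text
t: 5.87
eef_pos: [0.4654, 0.0361, 0.0284]
tool_rot: [0.0, 1.0, -0.006, -0.0]
contact_force: [0.4, -0.5, -0.7]
gripper_width: 0.651
```

```bash
python3 - <<'E'
from h import *
o=bot.get_obs(); print(o['eef_pos'],o['torque'],o['contact_force'],o['gripper_width'])
cv2.imwrite("pics/wrist5.png",bot.read_camera("wrist")[:,:,::-1])
E
```

```text
[0.46543618 0.03611956 0.028371  ] [-0.00617555 -0.08591421  0.05296577] [ 0.3970147  -0.53899435 -0.65120564] 0.651133957539542
```

View pics/wrist5.png

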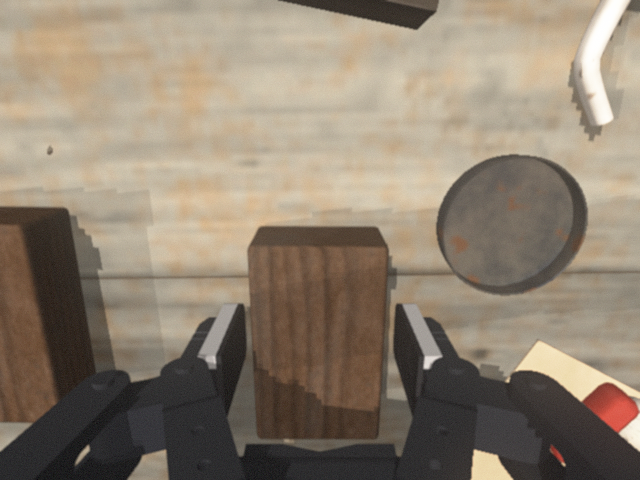

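>>> {"name": "drive_tool", "arguments": {"increments": "0 0 -0.001 0; 0 0 0 0; 0 0 0 0; 0 0 0 0; 0 0 0.015 0; 0 0 0.025 0; 0 0 0.015 0; 0 0 0 0; 0 0 0 0; 0 0 0 0", "grip": 0, "squeeze": 25}}

```text
t: 6.75
eef_pos: [0.4659, 0.0359, 0.0815]
tool_rot: [0.0, 1.0, -0.007, -0.001]
contact_force: [-0.9, 0.3, -4.4]
gripper_width: 0.517
```

```bash
cat >> h.py <<'E'
def rd(n=4):
    A=[]
    for i in range(n):
        o=bot.get_obs(); A.append(np.r_[o['contact_force'],o['torque']]); bot.read_camera("top")
    A=np.array(A); print("t",o['t'],"pos",o['eef_pos'].round(4),"F",A.mean(0)[:3].round(2),"M",A.mean(0)[3:].round(3),"sd",A.std(0)[3:].round(3),"w",round(o['gripper_width'],3))
E
python3 -c "
from h import *
rd()"
```

```text
t 6.9 pos [0.4656 0.0361 0.0813] F [-0.43  0.18 -4.29] M [-0.009 -0.01   0.007] sd [0.007 0.022 0.027] w 0.518
```

>>> {"name": "drive_tool", "arguments": {"increments": "0.022 0.03 0 0; 0.022 0.03 0 0; 0.021 0.03 0 0; 0 0.024 0 0; 0 0 -0.005 0; 0 0 0 0"}}

```text
t: 7.45
eef_pos: [0.5303, 0.1521, 0.0761]
tool_rot: [-0.0, 1.0, -0.005, -0.001]
contact_force: [-0.1, -1.1, -3.6]
gripper_width: 0.514
```

>>> {"name": "drive_tool", "arguments": {"increments": "0 0 -0.012 0; 0 0 -0.008 0; 0 0 -0.006 0; 0 0 -0.004 0; 0 0 0 0; 0 0 0 0"}}

```text
t: 7.95
eef_pos: [0.5338, 0.1483, 0.048]
tool_rot: [0.0, 1.0, -0.008, 0.002]
contact_force: [5.2, -3.0, 3.3]
gripper_width: 0.521
```

```bash
python3 - <<'E'
from h import *
rd(1)
cv2.imwrite("pics/wrist6.png",bot.read_camera("wrist")[:,:,::-1])
cv2.imwrite("pics/scene6.png",cv2.resize(bot.read_camera("scene")[180:380,200:400,::-1],None,fx=3,fy=3))
E
```

```text
t 7.95 pos [0.5338 0.1483 0.048 ] F [ 5.2  -3.02  3.28] M [-0.615 -0.951  0.045] sd [0. 0. 0.] w 0.521
```

View pics/wrist6.png

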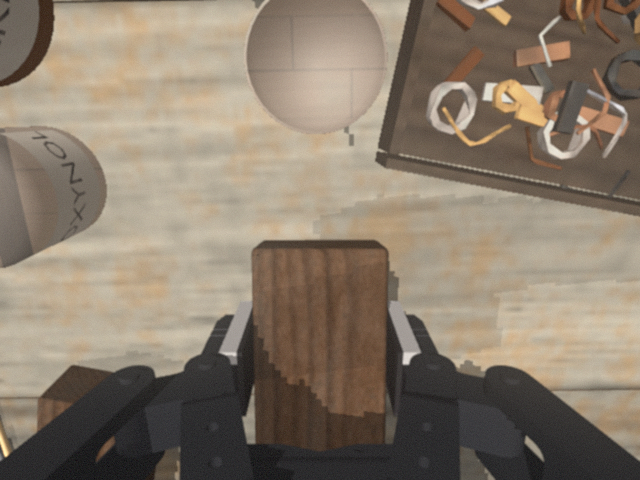

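View pics/scene6.png

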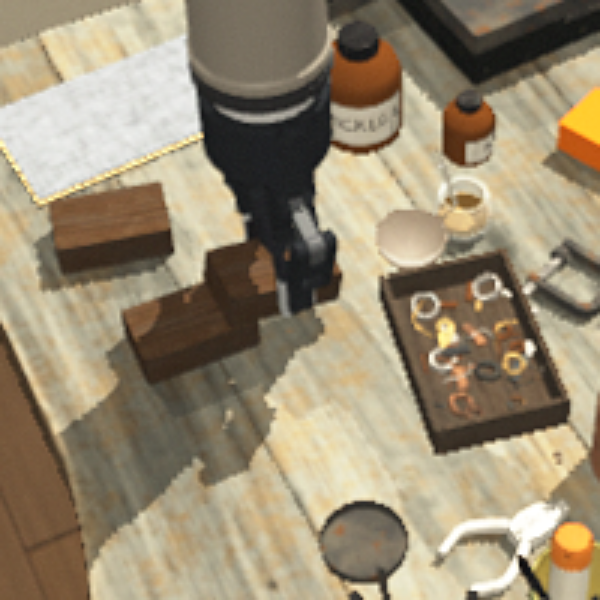

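>>> {"name": "drive_tool", "arguments": {"increments": "0 0 0 0; 0 0 0 0"}}

```text
t: 8.27
eef_pos: [0.5338, 0.1483, 0.048]
tool_rot: [0.0, 1.0, -0.008, 0.002]
contact_force: [5.7, -2.5, 3.5]
gripper_width: 0.523
```

```bash
python3 - <<'E'
from h import *
rd(2)
cv2.imwrite("pics/top7.png",cv2.resize(bot.read_camera("top")[200:380,160:460,::-1],None,fx=2.6,fy=2.6))
cv2.imwrite("pics/wrist7.png",bot.read_camera("wrist")[:,:,::-1])
E
```

```text
t 8.3167 pos [0.5338 0.1483 0.048 ] F [ 5.61 -2.93  2.78] M [-0.622 -0.953  0.005] sd [0.007 0.008 0.031] w 0.522
```

View pics/wrist7.png

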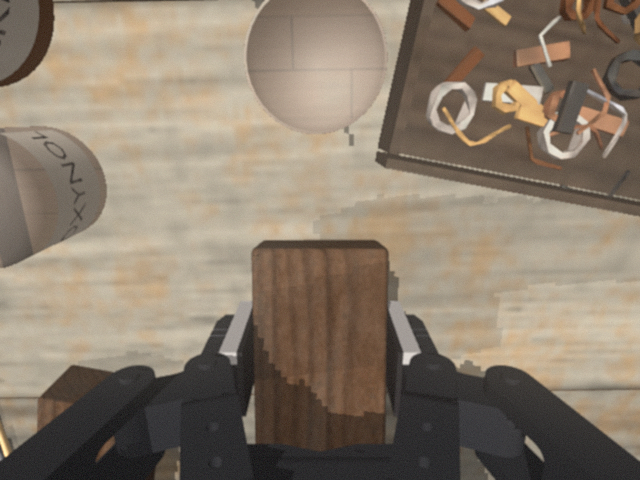

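>>> {"name": "drive_tool", "arguments": {"increments": "0 0 -0.003 0; 0 0 -0.003 0; 0 0 0 0; 0 0 0 0; 0 0 0 0; 0 0 0 0"}}

```text
t: 8.97
eef_pos: [0.5358, 0.1486, 0.0431]
tool_rot: [-0.0, 1.0, -0.008, 0.004]
contact_force: [8.1, -3.3, 6.2]
gripper_width: 0.522
```

```bash
python3 - <<'E'
from h import *
rd(1)
cv2.imwrite("pics/wrist8.png",bot.read_camera("wrist")[200:480,200:440,::-1])
E
```

```text
t 8.9667 pos [0.5358 0.1486 0.0431] F [ 8.07 -3.34  6.16] M [-0.683 -1.446  0.039] sd [0. 0. 0.] w 0.522
```

View pics/wrist8.png

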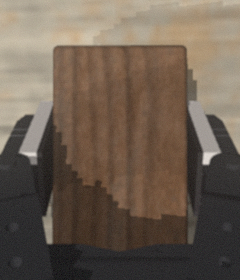

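>>> {"name": "drive_tool", "arguments": {"increments": "0.002 0 0.015 0; 0.008 0 0.02 0; 0.01 0 0.005 0; 0 0 0 0; 0 0 0 0; 0 0 0 0"}}

```text
t: 9.57
eef_pos: [0.5497, 0.1492, 0.0801]
tool_rot: [0.001, 1.0, -0.007, -0.001]
contact_force: [0.2, -1.0, -3.9]
gripper_width: 0.516
```

```bash
python3 - <<'E'
from h import *
rd(2)
cv2.imwrite("pics/scene9.png",cv2.resize(bot.read_camera("scene")[180:380,200:400,::-1],None,fx=3,fy=3))
E
```

```text
t 9.6167 pos [0.5496 0.1494 0.0801] F [ 0.1  -0.23 -4.31] M [-0.021  0.031 -0.042] sd [0.013 0.004 0.029] w 0.522
```

View pics/scene9.png

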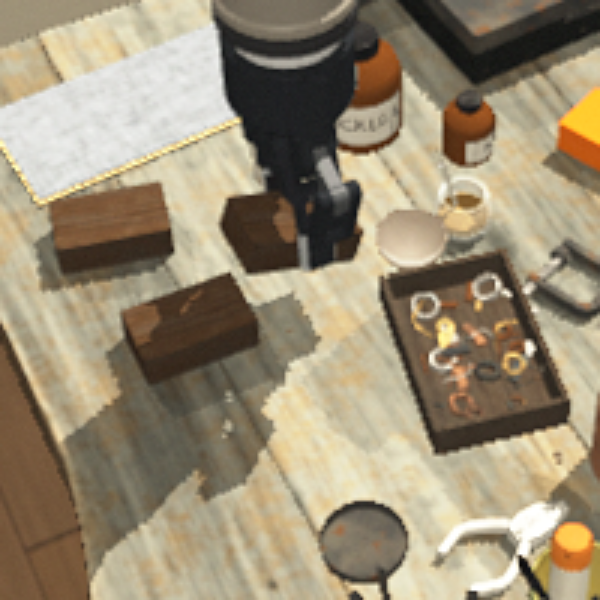

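```bash
python3 - <<'E'
from h import *
rd(6); print(bot.get_obs()['q'])
E
```

```text
t 9.9667 pos [0.5511 0.1502 0.0812] F [-0.32  0.13 -3.88] M [0.007 0.024 0.005] sd [0.026 0.02  0.037] w 0.517
[-0.02576187  0.56942698 -0.45368849  1.91419999  0.35882861  0.73810119
 -2.26998547]
```

>>> {"name": "drive_tool", "arguments": {"increments": "0 0 0.005 0.12; 0 0 0 0.12; 0 0 0 0.12"}}

```text
t: 10.27
eef_pos: [0.5516, 0.1503, 0.0868]
tool_rot: [0.0, 0.984, 0.175, 0.0]
contact_force: [-0.2, 0.9, -3.3]
gripper_width: 0.517
```

```bash
python3 - <<'E'
from h import *
print(bot.get_obs()['q'])
E
```

```text
[ 0.04303295  0.58036598 -0.54556833  1.90694623  0.42217988  0.76885157
 -1.95682302]
```

>>> {"name": "drive_tool", "arguments": {"increments": "0 0 0 0.12; 0 0 0 0.12; 0 0 0 0.12; 0 0 0 0.12; 0 0 0 0.12; 0 0 0 0.12; 0 0 0 0.12; 0 0 0 0.12; 0 0 0 0.12; 0 0 0 0.12; 0 0 0 0.12; 0 0 0 0.12"}}

```text
t: 11.27
eef_pos: [0.5515, 0.1499, 0.0865]
tool_rot: [0.0, 0.625, 0.781, -0.0]
contact_force: [0.4, 0.0, -3.7]
gripper_width: 0.52
```

>>> {"name": "drive_tool", "arguments": {"increments": "0 0 0 0.12; 0 0 0 0.12; 0 0 0 0.12; 0 0 0 0.12; 0 0 0 0.12; 0 0 0 0.12; 0 0 0 0.12; 0 0 0 0.12; 0 0 0 0.12; 0 0 0 0.12; 0 0 0 0.12; 0 0 0 0"}}

```text
t: 12.27
eef_pos: [0.5515, 0.1495, 0.086]
tool_rot: [-0.0, 0.016, 1.0, -0.0]
contact_force: [-0.4, 0.4, -3.1]
gripper_width: 0.522
```

```bash
python3 - <<'E'
from h import *
print(bot.get_obs()); 
im=bot.read_camera("top"); cv2.imwrite("pics/top10.png",cv2.resize(im[200:380,160:460,::-1],None,fx=2.6,fy=2.6))
im=bot.read_camera("wrist"); cv2.imwrite("pics/wrist10.png",im[:,:,::-1])
E
```

```text
{'t': 12.2667, 'q': array([ 0.4244783 ,  0.83495838, -1.13358903,  1.88339618,  0.89107809,
        1.04178724,  0.44225563]), 'joint_vel': array([-0.00971308, -0.01477472,  0.02047988,  0.0005996 , -0.03023512,
       -0.02253931, -0.18480688]), 'joint_torque': array([-3.79782775e-02, -5.54724669e+01, -2.08561563e+01, -1.80209434e+01,
        1.86720639e-01,  1.67163424e-01,  1.52211282e+00]), 'eef_pos': array([0.55147913, 0.14954609, 0.08598899]), 'tool_rot': array([-3.03037297e-04,  1.58503326e-02,  9.99874324e-01, -1.03623643e-04]), 'contact_force': array([-0.36071786,  0.35243945, -3.13772411]), 'torque': array([-0.01234599, -0.03826559, -0.02925313]), 'gripper_width': 0.5223038823177066}
```

View pics/wrist10.png

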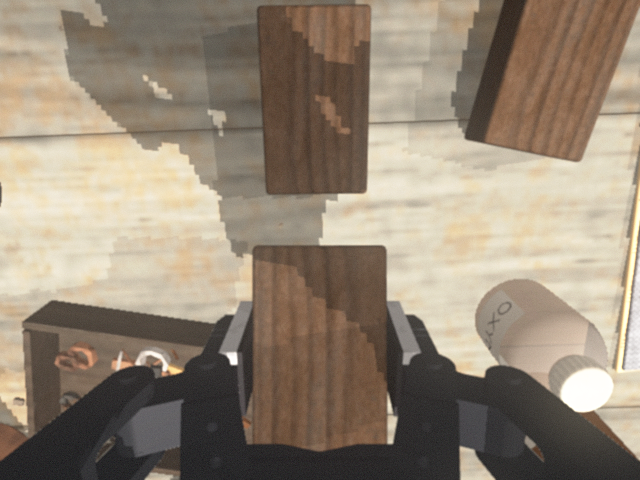

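View pics/top10.png

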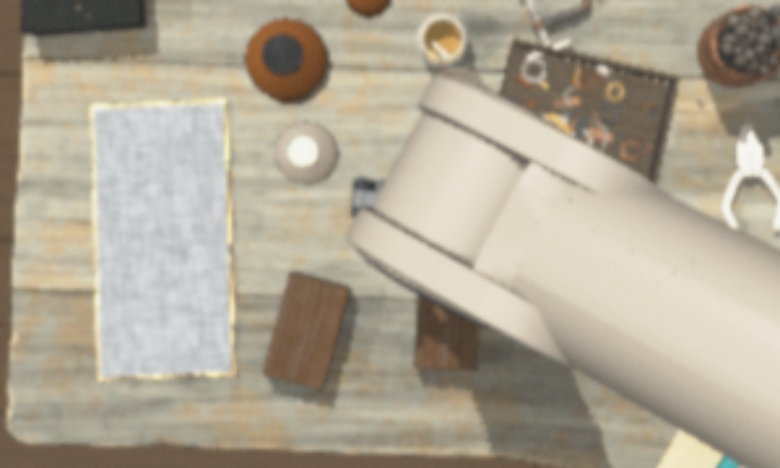

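```bash
python3 - <<'E'
from h import *
im=cv2.imread("pics/wrist10.png")[:,:,::-1].copy()
c=bot.calibration("wrist")
P=[ray("wrist",p,.026)[:2] for p in [(259,6),(371,6),(367,193),(267,194)]]
print(np.round(P,4),np.mean(P,0).round(4))
E
```

```text
[[0.4351 0.1316]
 [0.4368 0.1752]
 [0.5104 0.1732]
 [0.5091 0.129 ]] [0.4729 0.1523]
```

>>> {"name": "drive_tool", "arguments": {"increments": "-0.012 0.001 0 0; -0.011 0.001 0 0; 0 0 -0.014 0; 0 0 -0.01 0; 0 0 -0.006 0; 0 0 -0.005 0; 0 0 -0.004 0; 0 0 -0.004 0; 0 0 -0.003 0; 0 0 0 0"}}

```text
t: 13.2
eef_pos: [0.5354, 0.1517, 0.043]
tool_rot: [0.006, 0.019, 1.0, -0.0]
contact_force: [9.8, -4.4, 13.8]
gripper_width: 0.519
```

```bash
python3 - <<'E'
from h import *
rd(1)
cv2.imwrite("pics/wrist11.png",bot.read_camera("wrist")[:,:,::-1])
E
```

```text
t 13.2 pos [0.5354 0.1517 0.043 ] F [ 9.76 -4.36 13.83] M [-1.163 -1.95   0.175] sd [0. 0. 0.] w 0.519
```

View pics/wrist11.png

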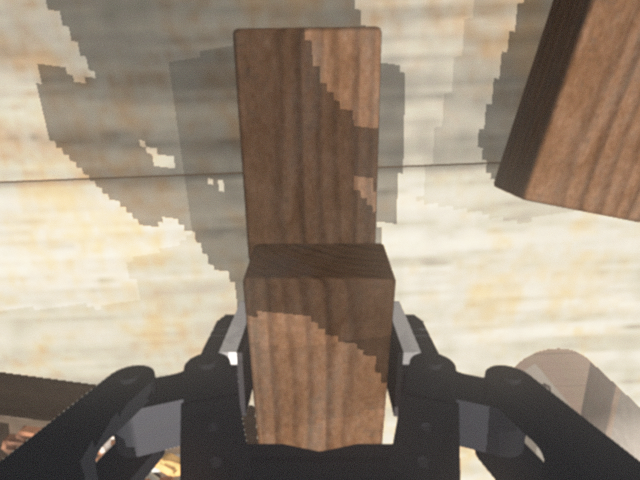

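>>> {"name": "drive_tool", "arguments": {"increments": "-0.002 0 -0.003 0; 0 0 -0.003 0; 0 0 0 0; 0 0 0 0"}}

```text
t: 13.63
eef_pos: [0.5354, 0.1517, 0.038]
tool_rot: [0.007, 0.02, 1.0, 0.0]
contact_force: [14.6, -6.1, 17.5]
gripper_width: 0.521
```

```bash
python3 - <<'E'
from h import *
rd(1)
cv2.imwrite("pics/wrist12.png",bot.read_camera("wrist")[200:,160:480,::-1])
cv2.imwrite("pics/scene12.png",cv2.resize(bot.read_camera("scene")[180:380,200:400,::-1],None,fx=3,fy=3))
E
```

```text
t 13.6333 pos [0.5354 0.1517 0.038 ] F [14.57 -6.07 17.46] M [-1.449 -2.547  0.173] sd [0. 0. 0.] w 0.521
```

View pics/wrist12.png

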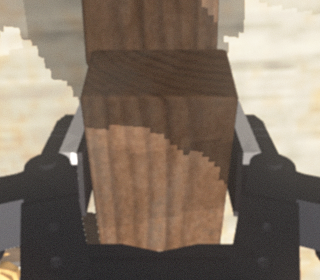

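View pics/scene12.png

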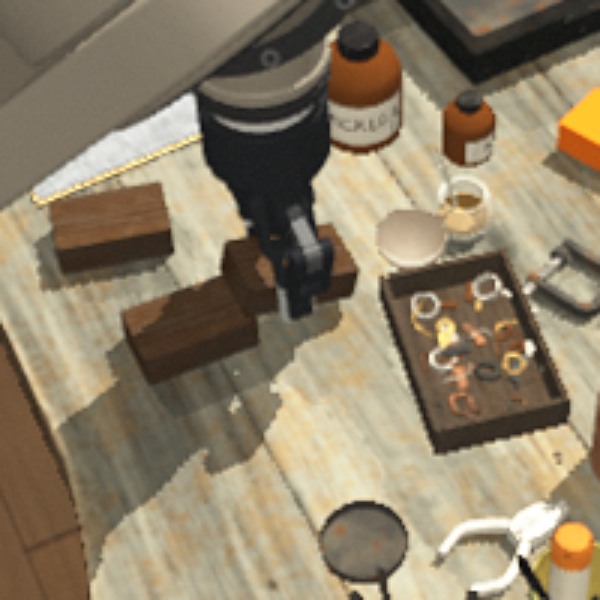

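>>> {"name": "drive_tool", "arguments": {"increments": "0.002 0 0.015 0; 0.008 0 0.02 0; 0.007 0 0.01 0; 0 0 0 0; 0 0 0 0; 0 0 0 0; 0 0 0 0; 0 0 0 0; 0 0 0 0"}}

```text
t: 14.53
eef_pos: [0.5427, 0.1521, 0.0787]
tool_rot: [-0.001, 0.017, 1.0, -0.0]
contact_force: [-0.2, -0.6, -3.2]
gripper_width: 0.521
```

```bash
python3 - <<'E'
from h import *
rd(6)
cv2.imwrite("pics/wrist13.png",bot.read_camera("wrist")[200:,160:480,::-1])
E
```

```text
t 14.7833 pos [0.5433 0.1522 0.0794] F [-0.08 -0.2  -3.89] M [0.007 0.069 0.005] sd [0.022 0.029 0.026] w 0.523
```

View pics/wrist13.png

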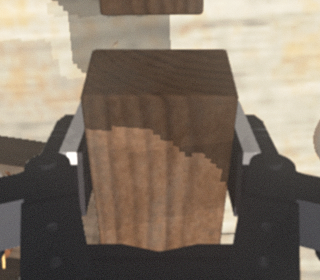

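>>> {"name": "drive_tool", "arguments": {"increments": "0.004 0 0.005 -0.12; 0.004 0 0 -0.12; 0 0 0 -0.12; 0 0 0 -0.12; 0 0 0 -0.12; 0 0 0 -0.12; 0 0 0 -0.12; 0 0 0 -0.12; 0 0 0 -0.12; 0 0 0 -0.12; 0 0 0 -0.12; 0 0 0 -0.12"}}

```text
t: 15.88
eef_pos: [0.5513, 0.1524, 0.0845]
tool_rot: [-0.0, 0.674, 0.738, 0.0]
contact_force: [-0.6, -0.8, -3.5]
gripper_width: 0.52
```

>>> {"name": "drive_tool", "arguments": {"increments": "0 0 0 -0.12; 0 0 0 -0.12; 0 0 0 -0.12; 0 0 0 -0.12; 0 0 0 -0.12; 0 0 0 -0.12; 0 0 0 -0.12; 0 0 0 -0.12; 0 0 0 -0.12; 0 0 0 -0.12; 0 0 0 -0.12; 0 0 0 -0.12"}}

```text
t: 16.88
eef_pos: [0.5512, 0.1527, 0.0845]
tool_rot: [-0.0, 0.994, 0.111, 0.0]
contact_force: [-0.4, 0.4, -2.6]
gripper_width: 0.52
```

>>> {"name": "drive_tool", "arguments": {"increments": "0 0 0 -0.12; 0 0 0 -0.12; 0 0 0 0; 0 0 0 0; 0 0 0 0"}}

```text
t: 17.3
eef_pos: [0.5512, 0.1525, 0.0845]
tool_rot: [-0.0, 1.0, -0.005, -0.0]
contact_force: [0.6, -0.2, -4.1]
gripper_width: 0.519
```

```bash
python3 - <<'E'
from h import *
rd(10); print(bot.get_obs()['q'],bot.get_obs()['tool_rot'])
E
```

```text
t 17.75 pos [0.5514 0.1521 0.0845] F [-0.07 -0.08 -3.74] M [-0.022 -0.067  0.011] sd [0.019 0.021 0.03 ] w 0.516
[-0.02305637  0.56680623 -0.46137475  1.91110665  0.36004153  0.74548987
 -2.27390854] [-3.61319707e-06  9.99978715e-01 -6.52435286e-03 -5.39073363e-05]
```

```bash
python3 - <<'E'
from h import *
P=np.array([ray("top",(160+u/2.5,180+v/2.5),.005)[:2] for u,v in [(87,150),(219,146),(227,411),(95,415)]])
print(P.round(4),P.mean(0)); e=P[0]-P[3]; print(np.hypot(*e),np.degrees(np.arctan2(e[1],e[0]))); e=P[1]-P[2];print(np.degrees(np.arctan2(e[1],e[0])),np.hypot(*(P[0]-P[1])))
E
```

```text
[[0.6179 0.4151]
 [0.6239 0.3146]
 [0.4245 0.3008]
 [0.4187 0.3998]] [0.52127238 0.35756082]
0.19978838346909858 4.382414709855196
3.94370263509934 0.10067948541347017
```

>>> {"name": "drive_tool", "arguments": {"increments": "0 0 0.035 0; 0 0.005 0.038 0; 0 0.015 0.035 0; 0.003 0.035 0.01 0.03; 0.003 0.038 0 0.03; 0.003 0.038 0 0.026; 0.003 0.038 0 0; 0.003 0.03 -0.005 0; 0.003 0.009 -0.02 0; 0 0 -0.03 0; 0 0 -0.035 0; 0 0 0 0"}}

```text
t: 18.8
eef_pos: [0.5656, 0.357, 0.105]
tool_rot: [0.004, 0.999, 0.037, -0.005]
contact_force: [-0.5, -2.0, -4.9]
gripper_width: 0.52
```

```bash
python3 - <<'E'
from h import *
rd(1); print(bot.get_obs()['tool_rot'])
cv2.imwrite("pics/wrist14.png",bot.read_camera("wrist")[:,:,::-1])
E
```

```text
t 18.8 pos [0.5656 0.357  0.105 ] F [-0.46 -2.05 -4.89] M [-0.23   0.048  0.015] sd [0. 0. 0.] w 0.52
[ 0.0026741   0.99932004  0.03659169 -0.00365543]
```

View pics/wrist14.png

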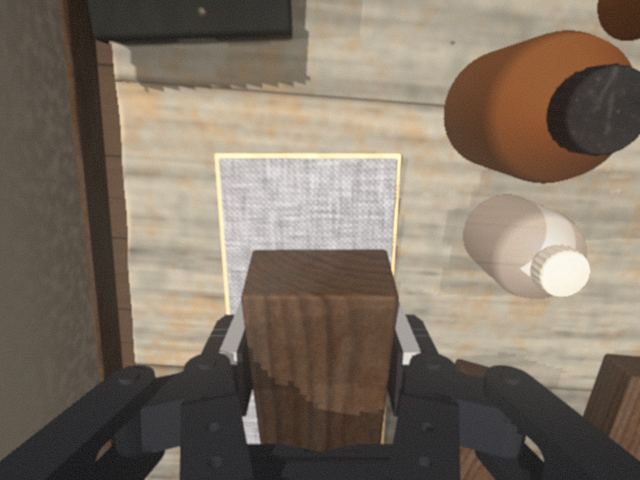

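>>> {"name": "drive_tool", "arguments": {"increments": "0.003 0.003 -0.025 0; 0 0 -0.02 0; 0 0 -0.012 0; 0 0 -0.008 0; 0 0 -0.005 0; 0 0 -0.003 0; 0 0 0 0; 0 0 0 0"}}

```text
t: 19.57
eef_pos: [0.5728, 0.3636, 0.0404]
tool_rot: [-0.0, 0.999, 0.036, 0.001]
contact_force: [0.1, 0.5, -2.9]
gripper_width: 0.522
```

```bash
python3 - <<'E'
from h import *
rd(1)
cv2.imwrite("pics/wrist15.png",bot.read_camera("wrist")[200:,160:480,::-1])
E
```

```text
t 19.5667 pos [0.5728 0.3636 0.0404] F [ 0.11  0.46 -2.92] M [ 0.073 -0.051 -0.011] sd [0. 0. 0.] w 0.522
```

View pics/wrist15.png

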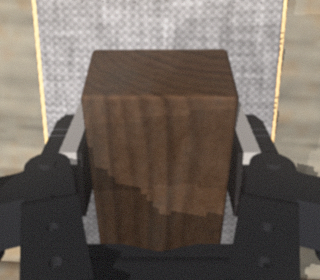

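>>> {"name": "drive_tool", "arguments": {"increments": "-0.003 -0.002 -0.004 0; 0 0 -0.003 0; 0 0 -0.003 0; 0 0 0 0; 0 0 0 0"}}

```text
t: 20.08
eef_pos: [0.5708, 0.3613, 0.031]
tool_rot: [-0.0, 0.999, 0.036, 0.001]
contact_force: [0.7, -1.8, 5.9]
gripper_width: 0.517
```

```bash
python3 - <<'E'
from h import *
rd(1)
cv2.imwrite("pics/wrist16.png",bot.read_camera("wrist")[200:,160:480,::-1])
E
```

```text
t 20.0833 pos [0.5708 0.3613 0.031 ] F [ 0.65 -1.77  5.93] M [-0.43   0.047  0.104] sd [0. 0. 0.] w 0.517
```

View pics/wrist16.png

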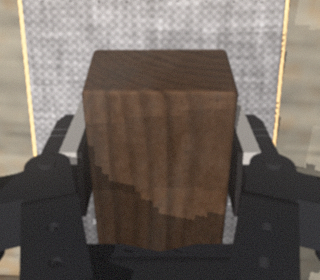

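>>> {"name": "drive_tool", "arguments": {"increments": "0 0 0 0; 0 0 0 0; 0 0 0.005 0; 0 0 0.03 0; 0 0 0.035 0; -0.02 -0.005 0.02 0; -0.03 -0.02 0 -0.06; -0.03 -0.025 0 -0.09; -0.03 -0.025 0 -0.09; 0 -0.03 -0.01 -0.077; 0 -0.006 -0.02 0; 0 0 0 0", "grip": 0.68}}

```text
t: 21.18
eef_pos: [0.4577, 0.2463, 0.0875]
tool_rot: [0.002, 0.992, -0.123, -0.001]
contact_force: [-0.6, -0.0, -0.7]
gripper_width: 0.681
```

```bash
python3 - <<'E'
from h import *
rd(1); print(bot.get_obs()['tool_rot'])
im=bot.read_camera("wrist");cv2.imwrite("pics/wrist17.png",im[:,:,::-1])
cv2.imwrite("pics/scene17.png",cv2.resize(bot.read_camera("scene")[150:350,150:400,::-1],None,fx=3,fy=3))
E
```

```text
t 21.1833 pos [0.4577 0.2463 0.0875] F [-0.62 -0.04 -0.73] M [-0.035  0.021 -0.054] sd [0. 0. 0.] w 0.681
[ 1.02353968e-03  9.92513207e-01 -1.22129298e-01 -9.59849860e-04]
```

View pics/wrist17.png

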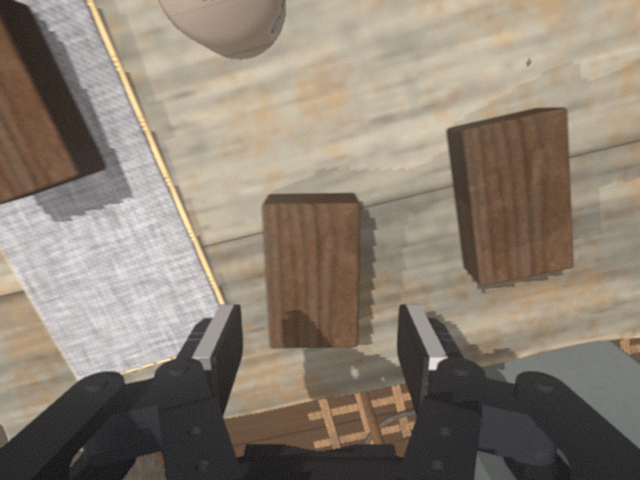

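View pics/scene17.png

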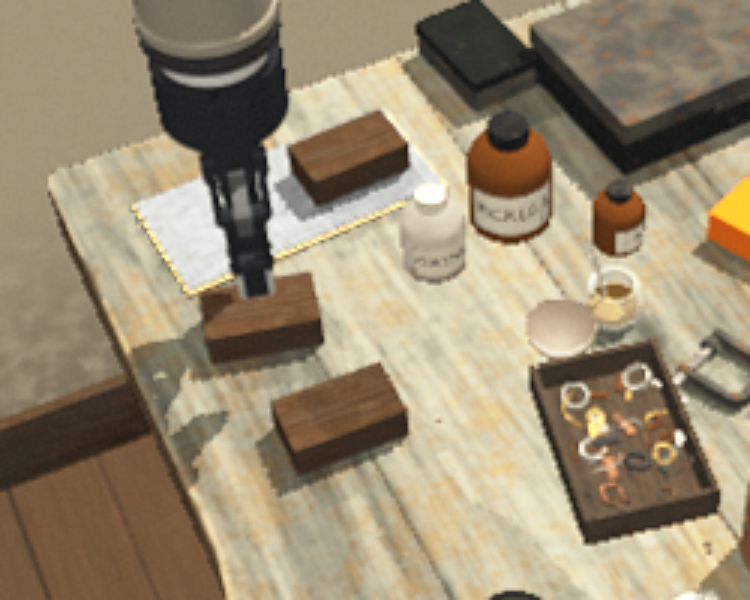

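```bash
python3 - <<'E'
from h import *
for q in ([(264,204),(359,204),(358,346),(269,347)],[(449,129),(566,109),(572,271),(480,283)]):
    P=np.array([ray("wrist",p,.026)[:2] for p in q]); e=(P[0]+P[1]-P[2]-P[3])/2
    print(P.mean(0).round(4),np.hypot(*e),np.degrees(np.arctan2(e[1],e[0])))
E
```

```text
[0.4602 0.2561] 0.0739121682414976 -13.513086241594143
[0.4741 0.1565] 0.07534461019177356 0.5208458172644823
```

>>> {"name": "drive_tool", "arguments": {"increments": "0.002 0.003 -0.02 0; 0 0 -0.025 0; 0 0 -0.014 0; 0 0 0 0; 0 0 0 0"}}

```text
t: 21.75
eef_pos: [0.4614, 0.2547, 0.0308]
tool_rot: [-0.0, 0.993, -0.121, -0.0]
contact_force: [-0.4, -0.4, 0.1]
gripper_width: 0.681
```

```bash
python3 - <<'E'
from h import *
rd(1)
im=bot.read_camera("wrist");cv2.imwrite("pics/wrist18.png",im[150:,100:540,::-1])
E
```

```text
t 21.75 pos [0.4614 0.2547 0.0308] F [-0.43 -0.35  0.15] M [ 0.    -0.03  -0.029] sd [0. 0. 0.] w 0.681
```

View pics/wrist18.png

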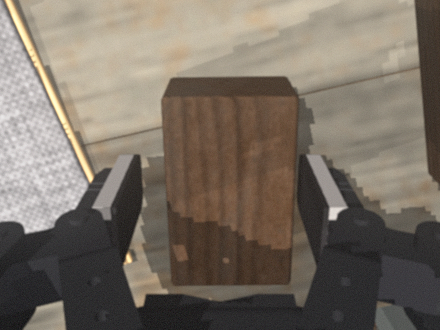

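>>> {"name": "drive_tool", "arguments": {"increments": "-0.001 -0.003 -0.004 0; 0 0 0 0; 0 0 0 0; 0 0 0 0; 0 0 0 0; 0 0 0.015 0; 0 0 0.025 0; 0 0 0.015 0; 0 0 0 0; 0 0 0 0; 0 0 0 0", "grip": 0, "squeeze": 25}}

```text
t: 22.77
eef_pos: [0.4595, 0.2491, 0.0802]
tool_rot: [0.001, 0.993, -0.122, -0.001]
contact_force: [1.6, 0.1, -4.3]
gripper_width: 0.524
```

>>> {"name": "drive_tool", "arguments": {"increments": "0.01 -0.02 0 0.06; 0.015 -0.025 0 0.06; 0.015 -0.025 0 0.06; 0.015 -0.025 0 0.055; 0.015 -0.004 0 0; 0 0 0 0; 0 0 0 0; 0 0 0 0"}}

```text
t: 23.43
eef_pos: [0.5289, 0.1515, 0.0802]
tool_rot: [0.0, 1.0, -0.004, -0.001]
contact_force: [-0.7, 0.5, -4.3]
gripper_width: 0.518
```

```bash
python3 - <<'E'
from h import *
rd(8); print(bot.get_obs()['tool_rot'])
im=bot.read_camera("wrist");cv2.imwrite("pics/wrist19.png",im[150:,100:540,::-1])
E
```

```text
t 23.7833 pos [0.53   0.1516 0.0815] F [-0.07  0.3  -4.16] M [ 0.01  -0.025  0.003] sd [0.035 0.037 0.011] w 0.524
[ 3.97792156e-05  9.99990886e-01 -4.26908063e-03  1.95115901e-05]
```

View pics/wrist19.png

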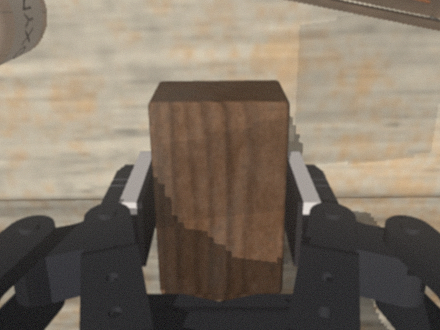

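>>> {"name": "drive_tool", "arguments": {"increments": "0 0 -0.015 0; 0 0 -0.008 0; 0 0 -0.005 0; 0 0 -0.005 0; 0 0 -0.004 0; 0 0 -0.004 0; 0 0 0 0; 0 0 0 0; 0 0 0 0"}}

```text
t: 24.63
eef_pos: [0.535, 0.1506, 0.0427]
tool_rot: [-0.0, 1.0, -0.005, 0.004]
contact_force: [6.6, -4.3, 6.9]
gripper_width: 0.52
```

```bash
python3 - <<'E'
from h import *
rd(1)
im=bot.read_camera("wrist");cv2.imwrite("pics/wrist20.png",im[150:,100:540,::-1])
E
```

```text
t 24.6333 pos [0.535  0.1506 0.0427] F [ 6.6  -4.3   6.87] M [-0.786 -1.196  0.143] sd [0. 0. 0.] w 0.52
```

View pics/wrist20.png

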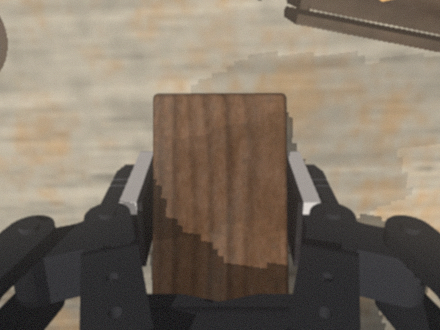

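>>> {"name": "drive_tool", "arguments": {"increments": "0 0 -0.003 0; 0 0 0 0; 0 0 0 0; 0 0 0 0; 0 0 0 0; 0.002 0 0.015 0; 0.008 0 0.02 0; 0.01 0 0.005 0; 0 0 0 0; 0 0 0 0; 0 0 0 0"}}

```text
t: 25.65
eef_pos: [0.549, 0.1508, 0.0765]
tool_rot: [0.0, 1.0, -0.005, -0.001]
contact_force: [-0.1, -0.1, -4.7]
gripper_width: 0.519
```

```bash
python3 - <<'E'
from h import *
rd(8)
im=bot.read_camera("scene");cv2.imwrite("pics/scene20.png",cv2.resize(im[180:380,200:400,::-1],None,fx=3,fy=3))
E
```

```text
t 26.0 pos [0.55   0.1512 0.0771] F [-0.27  0.29 -4.12] M [ 0.002 -0.035  0.002] sd [0.023 0.031 0.028] w 0.518
```

View pics/scene20.png

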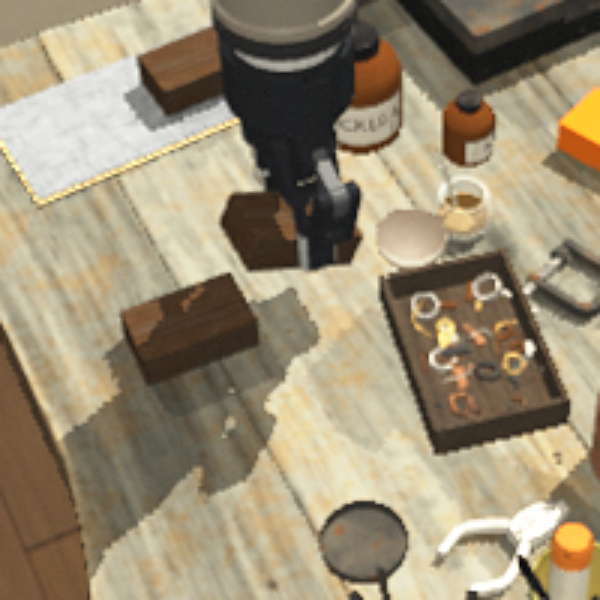

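>>> {"name": "drive_tool", "arguments": {"increments": "0 0 0.008 0.12; 0 0 0 0.12; 0 0 0 0.12; 0 0 0 0.12; 0 0 0 0.12; 0 0 0 0.12; 0 0 0 0.12; 0 0 0 0.12; 0 0 0 0.12; 0 0 0 0.12; 0 0 0 0.12; 0 0 0 0.12"}}

```text
t: 27.1
eef_pos: [0.5504, 0.1509, 0.0854]
tool_rot: [0.0, 0.753, 0.658, -0.0]
contact_force: [-0.4, -0.3, -4.8]
gripper_width: 0.519
```

>>> {"name": "drive_tool", "arguments": {"increments": "0 0 0 0.12; 0 0 0 0.12; 0 0 0 0.12; 0 0 0 0.12; 0 0 0 0.12; 0 0 0 0.12; 0 0 0 0.12; 0 0 0 0.12; 0 0 0 0.12; 0 0 0 0.12; 0 0 0 0.12; 0 0 0 0.12"}}

```text
t: 28.1
eef_pos: [0.5505, 0.1506, 0.0853]
tool_rot: [0.0, 0.133, 0.991, -0.0]
contact_force: [0.7, -0.3, -4.5]
gripper_width: 0.522
```

>>> {"name": "drive_tool", "arguments": {"increments": "-0.012 0.001 0 0.12; -0.009 0 0 0.12; 0 0 -0.014 0; 0 0 -0.008 0; 0 0 -0.006 0; 0 0 -0.005 0; 0 0 -0.004 0; 0 0 -0.004 0; 0 0 -0.003 0; 0 0 -0.002 0; 0 0 0 0; 0 0 0 0"}}

```text
t: 29.1
eef_pos: [0.5375, 0.1514, 0.0421]
tool_rot: [0.006, 0.019, 1.0, 0.0]
contact_force: [13.7, -5.2, 12.7]
gripper_width: 0.518
```

```bash
python3 - <<'E'
from h import *
rd(1); print(bot.get_obs()['tool_rot'])
im=bot.read_camera("wrist");cv2.imwrite("pics/wrist21.png",im[:,:,::-1])
E
```

```text
t 29.1 pos [0.5375 0.1514 0.0421] F [13.72 -5.21 12.71] M [-1.073 -2.363  0.132] sd [0. 0. 0.] w 0.518
[6.47889244e-03 1.91176688e-02 9.99796248e-01 4.24028152e-05]
```

View pics/wrist21.png

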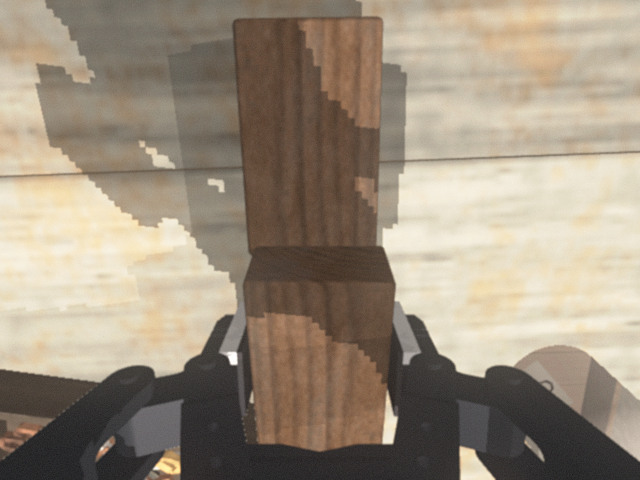

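>>> {"name": "drive_tool", "arguments": {"increments": "0 0 -0.003 0; 0 0 -0.003 0; 0 0 -0.001 0; 0 0 0 0; 0 0 0 0; 0 0 0 0; 0.002 0 0.015 0; 0.005 0 0.02 0; 0.005 0 0.012 0; 0 0 0 0; 0 0 0 0; 0 0 0 0"}}

```text
t: 30.2
eef_pos: [0.5408, 0.1516, 0.0782]
tool_rot: [-0.001, 0.016, 1.0, -0.001]
contact_force: [-0.6, -0.2, -4.2]
gripper_width: 0.516
```

```bash
python3 - <<'E'
from h import *
rd(8)
im=bot.read_camera("wrist");cv2.imwrite("pics/wrist22.png",im[:,:,::-1])
E
```

```text
t 30.55 pos [0.5411 0.1521 0.0791] F [-0.22 -0.02 -4.29] M [ 0.003  0.04  -0.016] sd [0.03  0.025 0.027] w 0.519
```

View pics/wrist22.png

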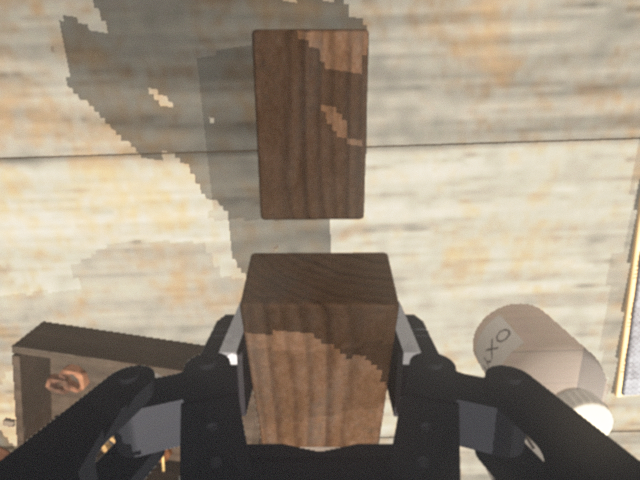

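>>> {"name": "drive_tool", "arguments": {"increments": "-0.02 0.02 0.005 0; -0.03 0.025 0 0; -0.03 0.025 -0.005 0; -0.016 0.003 -0.015 0; 0 0 -0.015 0; 0 0 -0.01 0; 0 0 -0.006 0; 0 0 -0.004 0; 0 0 -0.003 0; 0 0 0 0; 0 0 0 0"}}

```text
t: 31.57
eef_pos: [0.4448, 0.2252, 0.0271]
tool_rot: [-0.001, 0.016, 1.0, -0.0]
contact_force: [-4.7, -2.1, 2.7]
gripper_width: 0.521
```

```bash
python3 - <<'E'
from h import *
rd(1)
im=bot.read_camera("wrist");cv2.imwrite("pics/wrist23.png",im[:,:,::-1])
E
```

```text
t 31.5667 pos [0.4448 0.2252 0.0271] F [-4.68 -2.09  2.67] M [-0.214  0.855 -0.063] sd [0. 0. 0.] w 0.521
```

View pics/wrist23.png

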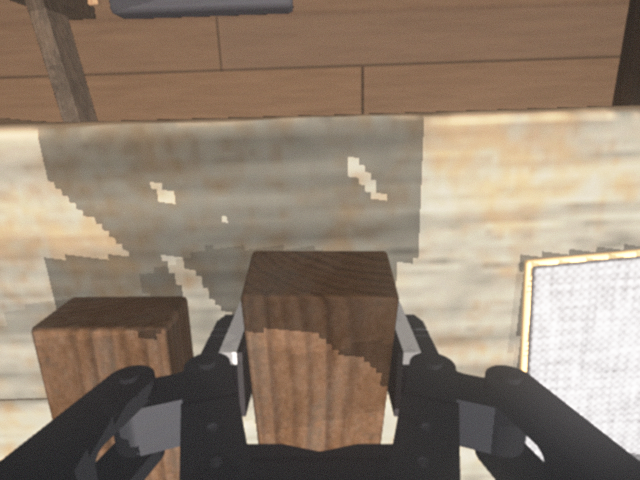

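>>> {"name": "drive_tool", "arguments": {"increments": "0 0 0 0; 0 0 0 0; 0 0 0 0; 0 0 0.005 0; 0 0 0.02 0; 0 0 0.03 0; 0 0 0.01 0; 0 0 0 0; 0 0 0 0", "grip": 0.59}}

```text
t: 32.42
eef_pos: [0.446, 0.2251, 0.0918]
tool_rot: [0.001, 0.016, 1.0, 0.0]
contact_force: [0.9, 0.2, -0.9]
gripper_width: 0.589
```

```bash
python3 - <<'E'
from h import *
rd(1)
im=bot.read_camera("wrist");cv2.imwrite("pics/wrist24.png",im[:,:,::-1])
E
```

```text
t 32.4167 pos [0.446  0.2251 0.0918] F [ 0.88  0.16 -0.88] M [-0.064 -0.009  0.071] sd [0. 0. 0.] w 0.589
```

View pics/wrist24.png

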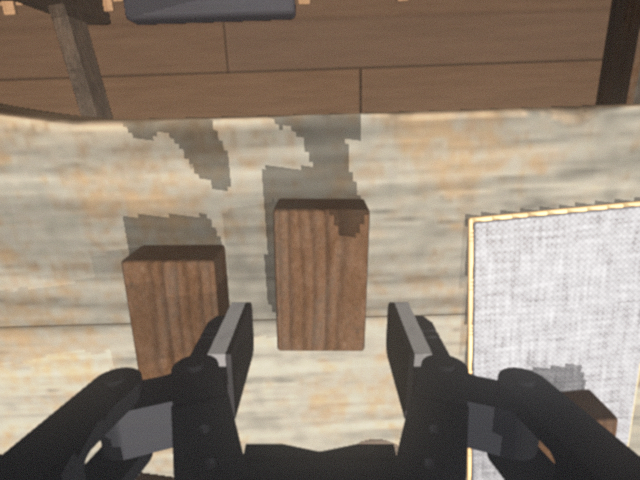

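>>> {"name": "drive_tool", "arguments": {"increments": "0.009 -0.025 0 0; 0.009 -0.025 0 0; 0.009 -0.023 0 0; 0 0 -0.015 0; 0 0 -0.02 0; 0 0 -0.02 0; 0 0 -0.005 0; 0 0 0 0; 0 0 0 0", "grip": 0.62}}

```text
t: 33.27
eef_pos: [0.472, 0.1526, 0.0314]
tool_rot: [-0.001, 0.015, 1.0, 0.0]
contact_force: [0.3, 0.5, 0.9]
gripper_width: 0.617
```

```bash
python3 - <<'E'
from h import *
rd(1); print(bot.get_obs()['tool_rot'])
im=bot.read_camera("wrist");cv2.imwrite("pics/wrist25.png",im[:,:,::-1])
E
```

```text
t 33.2667 pos [0.472  0.1526 0.0314] F [0.33 0.53 0.95] M [ 0.036 -0.003  0.039] sd [0. 0. 0.] w 0.617
[5.67547009e-05 1.50830927e-02 9.99886200e-01 2.90371265e-04]
```

View pics/wrist25.png

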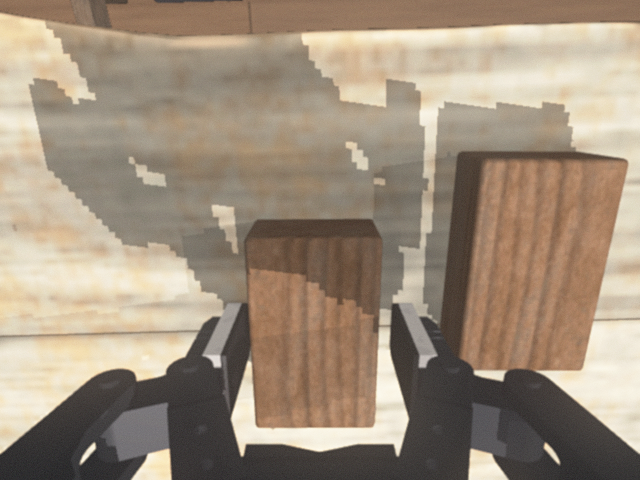

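>>> {"name": "drive_tool", "arguments": {"increments": "-0.002 0 -0.004 0; 0 0 0 0; 0 0 0 0; 0 0 0 0; 0 0 0 0; 0 0 0.015 0; 0 0 0.025 0; 0 0 0.015 0; 0 0 0 0; 0 0 0 0; 0 0 0 0", "grip": 0, "squeeze": 25}}

```text
t: 34.28
eef_pos: [0.4698, 0.1514, 0.0815]
tool_rot: [-0.0, 0.016, 1.0, -0.001]
contact_force: [-0.5, -0.8, -4.2]
gripper_width: 0.522
```

>>> {"name": "drive_tool", "arguments": {"increments": "0.01 0.018 0 0; 0.012 0.02 0 0; 0.01 0.02 0 0; 0 0.015 0 0; 0 0 0 0; 0 0 0 0; 0 0 0 0"}}

```text
t: 34.87
eef_pos: [0.5016, 0.2241, 0.0811]
tool_rot: [-0.001, 0.015, 1.0, -0.001]
contact_force: [-0.5, -0.7, -3.5]
gripper_width: 0.522
```

```bash
python3 - <<'E'
from h import *
rd(8); print(bot.get_obs()['tool_rot'])
im=bot.read_camera("wrist");cv2.imwrite("pics/wrist26.png",im[:,:,::-1])
P=[ray("wrist",p,.026)[:2].round(4) for p in [(262,191),(373,191)]]
E
```

```text
t 35.2167 pos [0.5024 0.2246 0.0824] F [ 0.11 -0.11 -3.5 ] M [-0.006 -0.005 -0.005] sd [0.039 0.026 0.021] w 0.519
[ 7.07771204e-05  1.56913214e-02  9.99876878e-01 -7.53588871e-05]
```

View pics/wrist26.png

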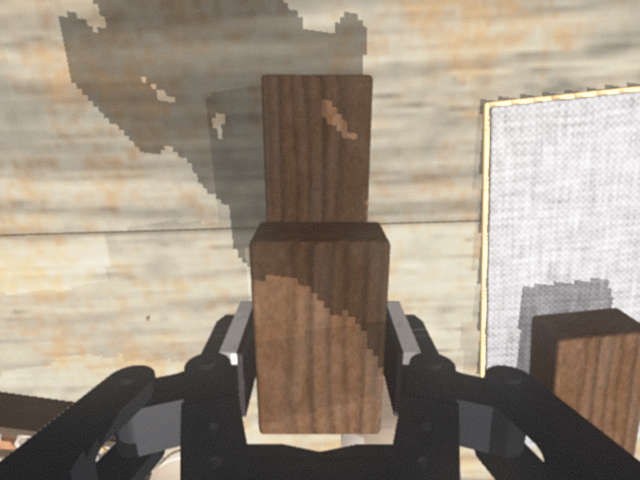

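>>> {"name": "drive_tool", "arguments": {"increments": "0 0 -0.015 0; 0 0 -0.008 0; 0 0 -0.006 0; 0 0 -0.005 0; 0 0 -0.004 0; 0 0 -0.004 0; 0 0 -0.003 0; 0 0 0 0; 0 0 0 0; 0 0 0 0"}}

```text
t: 36.15
eef_pos: [0.5073, 0.2253, 0.039]
tool_rot: [0.004, 0.017, 1.0, 0.0]
contact_force: [9.4, -3.0, 8.1]
gripper_width: 0.52
```

```bash
python3 - <<'E'
from h import *
rd(1)
im=bot.read_camera("wrist");cv2.imwrite("pics/wrist27.png",im[:,:,::-1])
E
```

```text
t 36.15 pos [0.5073 0.2253 0.039 ] F [ 9.38 -2.96  8.12] M [-0.699 -1.789  0.092] sd [0. 0. 0.] w 0.52
```

View pics/wrist27.png

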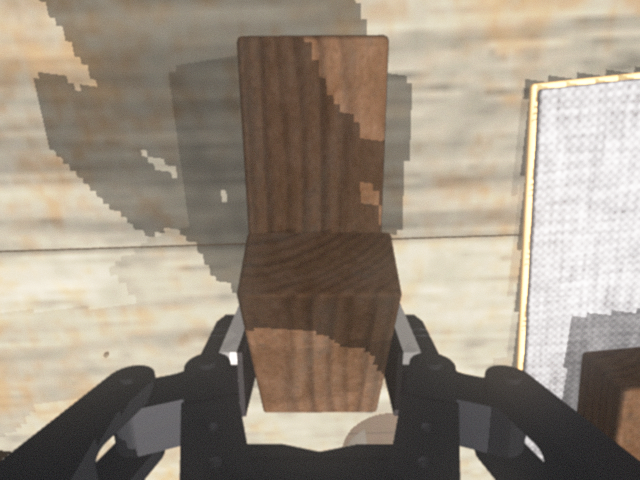

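>>> {"name": "drive_tool", "arguments": {"increments": "0.002 0 0.015 0; 0.005 0 0.02 0; 0.005 0 0.012 0; 0 0 0 0; 0 0 0 0; 0 0 0 0; 0 0 0 0"}}

```text
t: 36.83
eef_pos: [0.5134, 0.2247, 0.0832]
tool_rot: [-0.001, 0.015, 1.0, -0.001]
contact_force: [-0.1, 0.0, -3.7]
gripper_width: 0.522
```

```bash
python3 - <<'E'
from h import *
rd(8)
E
```

```text
t 37.1833 pos [0.5142 0.2252 0.0843] F [-0.09  0.15 -3.72] M [ 0.024  0.043 -0.002] sd [0.017 0.025 0.022] w 0.514
```

>>> {"name": "drive_tool", "arguments": {"increments": "-0.004 -0.01 0.02 -0.12; 0 -0.01 0 -0.12; 0 -0.01 0 -0.12; 0 0 0 -0.12; 0 0 0 -0.12; 0 0 0 -0.12; 0 0 0 -0.12; 0 0 0 -0.12; 0 0 0 -0.12; 0 0 0 -0.12; 0 0 0 -0.12; 0 0 0 -0.12"}}

```text
t: 38.23
eef_pos: [0.5102, 0.1954, 0.1046]
tool_rot: [-0.0, 0.673, 0.74, 0.0]
contact_force: [0.0, -0.5, -3.7]
gripper_width: 0.514
```

>>> {"name": "drive_tool", "arguments": {"increments": "0 0 0 -0.12; 0 0 0 -0.12; 0 0 0 -0.12; 0 0 0 -0.12; 0 0 0 -0.12; 0 0 0 -0.12; 0 0 0 -0.12; 0 0 0 -0.12; 0 0 0 -0.12; 0 0 0 -0.12; 0 0 0 -0.12; 0 0 0 -0.12"}}

```text
t: 39.23
eef_pos: [0.51, 0.1957, 0.1045]
tool_rot: [-0.0, 0.994, 0.113, 0.0]
contact_force: [0.4, -0.3, -3.3]
gripper_width: 0.52
```

>>> {"name": "drive_tool", "arguments": {"increments": "0 0.01 0 -0.12; 0 0.01 0 -0.12; 0 0.01 0 0; 0 0 0 0; 0 0 0 0; 0 0 0 0"}}

```text
t: 39.73
eef_pos: [0.5102, 0.2247, 0.1042]
tool_rot: [0.0, 1.0, -0.003, -0.0]
contact_force: [-0.5, 0.5, -4.1]
gripper_width: 0.517
```

```bash
python3 - <<'E'
from h import *
rd(6); print(bot.get_obs()['tool_rot'])
E
```

```text
t 39.9833 pos [0.5104 0.2245 0.1043] F [ 0.06 -0.02 -3.91] M [ 0.024 -0.033  0.021] sd [0.023 0.014 0.025] w 0.52
[ 1.12710454e-04  9.99988651e-01 -4.76243261e-03 -6.73387976e-05]
```

>>> {"name": "drive_tool", "arguments": {"increments": "-0.008 0 -0.015 0; 0 0 -0.018 0; 0 0 -0.008 0; 0 0 -0.006 0; 0 0 -0.005 0; 0 0 -0.004 0; 0 0 -0.004 0; 0 0 -0.004 0; 0 0 -0.003 0; 0 0 0 0; 0 0 0 0; 0 0 0 0"}}

```text
t: 41.03
eef_pos: [0.5113, 0.2246, 0.0418]
tool_rot: [-0.001, 1.0, -0.006, 0.007]
contact_force: [14.0, -6.2, 13.9]
gripper_width: 0.517
```

```bash
python3 - <<'E'
from h import *
rd(1)
im=bot.read_camera("wrist");cv2.imwrite("pics/wrist28.png",im[150:,100:540,::-1])
im=bot.read_camera("scene");cv2.imwrite("pics/scene28.png",cv2.resize(im[150:350,150:400,::-1],None,fx=3,fy=3))
E
```

```text
t 41.0333 pos [0.5113 0.2246 0.0418] F [13.99 -6.18 13.91] M [-1.4   -2.448  0.154] sd [0. 0. 0.] w 0.517
```

View pics/wrist28.png

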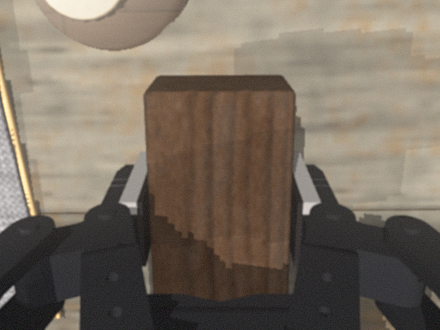

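View pics/scene28.png

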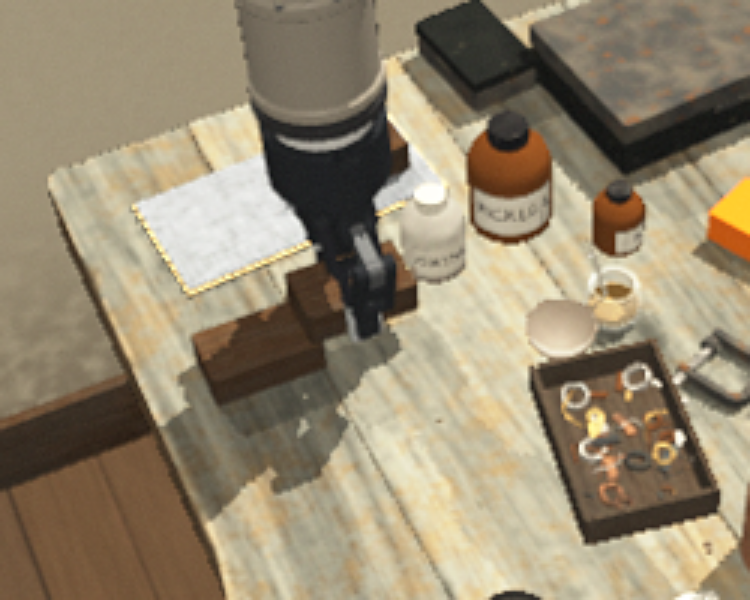

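>>> {"name": "drive_tool", "arguments": {"increments": "0 0 0.012 0; -0.006 0 0.006 0; -0.006 0 0 0; 0 0 -0.008 0; 0 0 -0.006 0; 0 0 -0.005 0; 0 0 -0.005 0; 0 0 -0.004 0; 0 0 0 0; 0 0 0 0"}}

```text
t: 42.02
eef_pos: [0.4988, 0.2256, 0.0331]
tool_rot: [-0.001, 1.0, -0.006, 0.008]
contact_force: [6.0, -10.6, 47.6]
gripper_width: 0.52
```

```bash
python3 - <<'E'
from h import *
rd(1)
im=bot.read_camera("wrist");cv2.imwrite("pics/wrist29.png",im[150:,100:540,::-1])
E
```

```text
t 42.0167 pos [0.4988 0.2256 0.0331] F [  5.96 -10.61  47.61] M [-2.358 -0.96   0.221] sd [0. 0. 0.] w 0.52
```

View pics/wrist29.png

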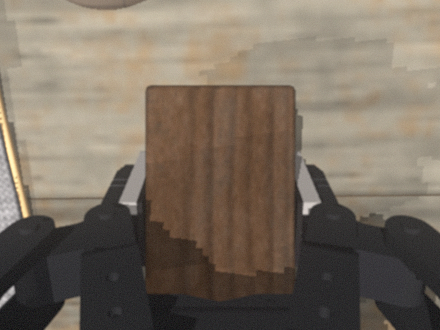

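>>> {"name": "drive_tool", "arguments": {"increments": "0 0 0.01 0; 0.004 0 0.02 0; 0.006 0 0.02 0; 0 0 0 0; 0 0 0 0; 0 0 0 0; 0 0 0 0"}}

```text
t: 42.7
eef_pos: [0.4986, 0.2246, 0.0755]
tool_rot: [0.001, 1.0, -0.004, -0.002]
contact_force: [0.2, -1.1, -3.4]
gripper_width: 0.523
```

```bash
python3 - <<'E'
from h import *
rd(8)
im=bot.read_camera("wrist");cv2.imwrite("pics/wrist30.png",im[:,:,::-1])
im=bot.read_camera("scene");cv2.imwrite("pics/scene30.png",cv2.resize(im[150:350,150:400,::-1],None,fx=3,fy=3))
E
```

```text
t 43.05 pos [0.5002 0.2252 0.0772] F [ 0.36 -0.28 -3.8 ] M [-0.009  0.058  0.004] sd [0.029 0.035 0.029] w 0.521
```

View pics/wrist30.png

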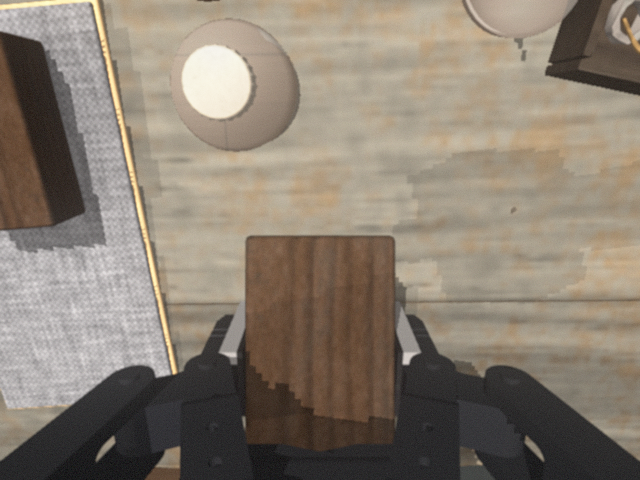

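View pics/scene30.png

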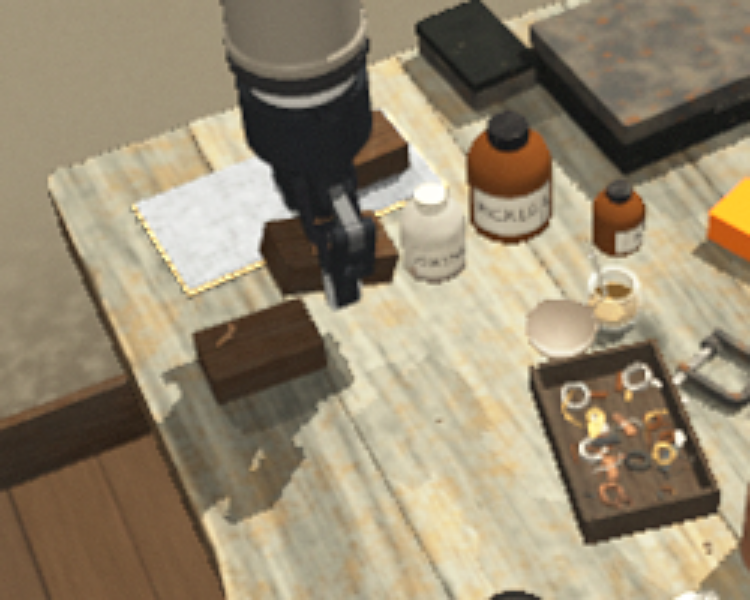

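>>> {"name": "drive_tool", "arguments": {"increments": "-0.005 0.02 0.015 0.03; -0.01 0.03 0.01 0.03; -0.01 0.035 0 0.022; -0.002 0.035 0 0; 0 0.009 -0.01 0; 0 0 -0.02 0; 0 0 -0.015 0; 0 0 0 0; 0 0 0 0"}}

```text
t: 43.95
eef_pos: [0.4729, 0.3536, 0.0567]
tool_rot: [0.001, 0.999, 0.036, -0.001]
contact_force: [0.2, -0.3, -3.0]
gripper_width: 0.519
```

```bash
python3 - <<'E'
from h import *
rd(1); print(bot.get_obs()['tool_rot'])
im=bot.read_camera("wrist");cv2.imwrite("pics/wrist31.png",im[:,:,::-1])
E
```

```text
t 43.95 pos [0.4729 0.3536 0.0567] F [ 0.22 -0.26 -3.04] M [ 0.011  0.028 -0.021] sd [0. 0. 0.] w 0.519
[-7.80299197e-06  9.99343793e-01  3.62213109e-02 -2.87911725e-06]
```

View pics/wrist31.png

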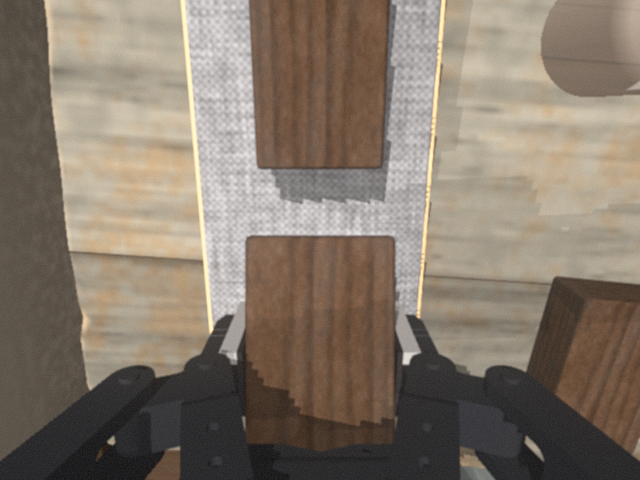

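Well aligned with the board and the first box. Lower it and release.

>>> {"name": "drive_tool", "arguments": {"increments": "0 0 -0.01 0; 0 0 -0.006 0; 0 0 -0.004 0; 0 0 -0.003 0; 0 0 -0.002 0; 0 0 0 0; 0 0 0 0"}}

```text
t: 44.63
eef_pos: [0.4733, 0.3543, 0.0324]
tool_rot: [-0.0, 0.999, 0.036, -0.0]
contact_force: [0.5, 0.4, -3.6]
gripper_width: 0.519
```

>>> {"name": "drive_tool", "arguments": {"increments": "0 0 0 0; 0 0 0 0; 0 0 0 0; 0 0 0.005 0; 0 0 0.02 0; 0 0 0.03 0; 0 0 0.03 0; 0 0 0 0; 0 0 0 0", "grip": 0.65}}

```text
t: 45.38
eef_pos: [0.4745, 0.3552, 0.1199]
tool_rot: [-0.001, 0.999, 0.036, 0.002]
contact_force: [-0.0, -0.4, -0.5]
gripper_width: 0.652
```

```bash
python3 - <<'E'
from h import *
rd(1); print(bot.get_obs()['tool_rot'])
im=bot.read_camera("wrist");cv2.imwrite("pics/wrist32.png",im[:,:,::-1])
im=bot.read_camera("scene");cv2.imwrite("pics/scene32.png",cv2.resize(im[150:350,150:400,::-1],None,fx=3,fy=3))
E
```

```text
t 45.3833 pos [0.4745 0.3552 0.1199] F [-0.01 -0.44 -0.46] M [-0.065 -0.002 -0.031] sd [0. 0. 0.] w 0.652
[-3.32591283e-04  9.99340371e-01  3.63055004e-02  7.88639418e-04]
```

View pics/wrist32.png

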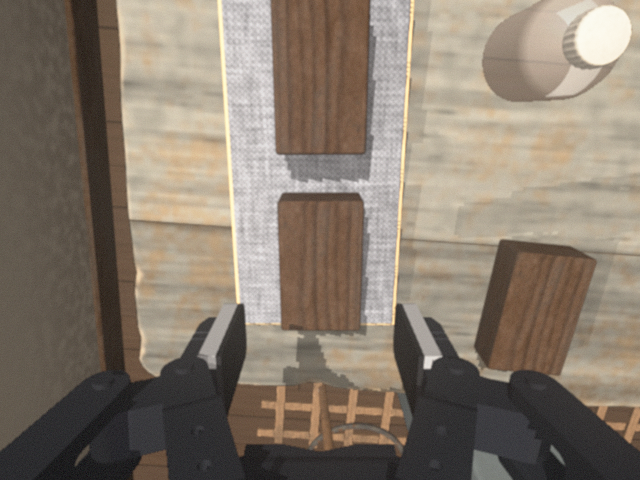

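View pics/scene32.png

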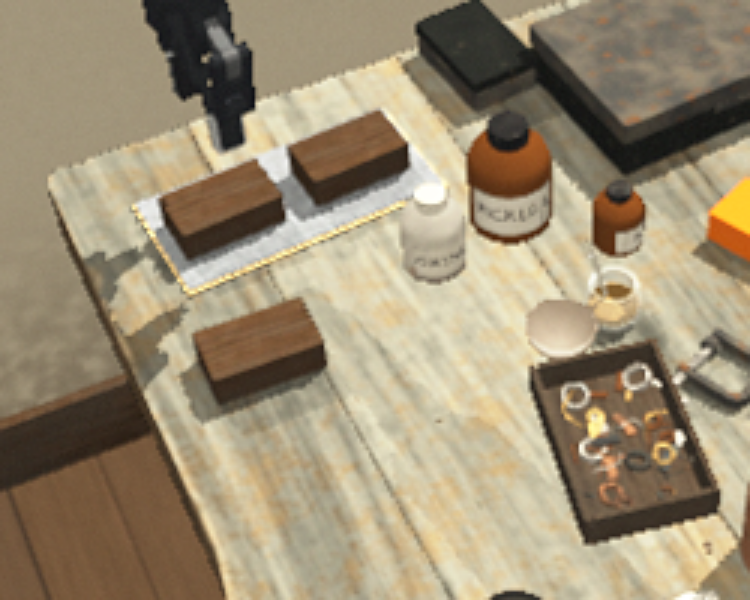

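```bash
python3 - <<'E'
from h import *
im=bot.read_camera("top"); cv2.imwrite("pics/top33.png",cv2.resize(im[170:380,150:480,::-1],None,fx=2.4,fy=2.4))
rects(im,"top",0.026,(262,290,420,365),(5,75,40),(20,255,150))
im=cv2.imread("pics/wrist32.png")[:,:,::-1].copy()
for q in ([(499,241),(594,260),(557,375),(491,362)],):
    P=np.array([ray("wrist",p,.026)[:2] for p in q]); print(P.round(4))
E
```

```text
[291.1 333.2] ctr [0.4495 0.2249] size 0.0741 0.0433 long axis deg -1.4
[[0.4902 0.259 ]
 [0.4832 0.2052]
 [0.4099 0.2075]
 [0.416  0.2486]]
```

View pics/top33.png

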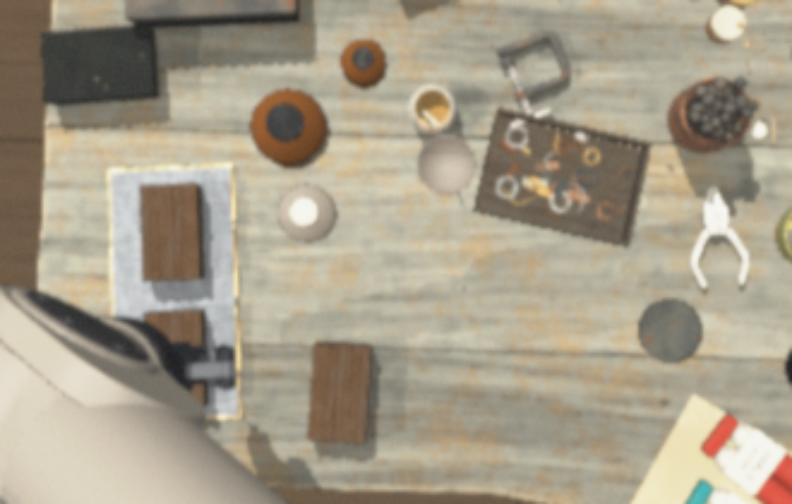

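>>> {"name": "drive_tool", "arguments": {"increments": "-0.006 -0.035 0 -0.03; -0.007 -0.035 0 -0.03; -0.007 -0.035 0 -0.025; -0.005 -0.025 -0.02 0; 0 0 -0.03 0; 0 0 -0.02 0; 0 0 -0.02 0; 0 0 0 0; 0 0 0 0"}}

```text
t: 46.33
eef_pos: [0.4471, 0.2238, 0.0263]
tool_rot: [0.001, 1.0, -0.006, -0.002]
contact_force: [-0.3, 0.8, 1.3]
gripper_width: 0.653
```

```bash
python3 - <<'E'
from h import *
rd(1); print(bot.get_obs()['tool_rot'])
im=bot.read_camera("wrist");cv2.imwrite("pics/wrist34.png",im[:,:,::-1])
E
```

```text
t 46.3333 pos [0.4471 0.2238 0.0263] F [-0.3   0.83  1.33] M [0.045 0.044 0.03 ] sd [0. 0. 0.] w 0.653
[ 1.92531362e-04  9.99982689e-01 -5.84632863e-03 -6.36188995e-04]
```

View pics/wrist34.png

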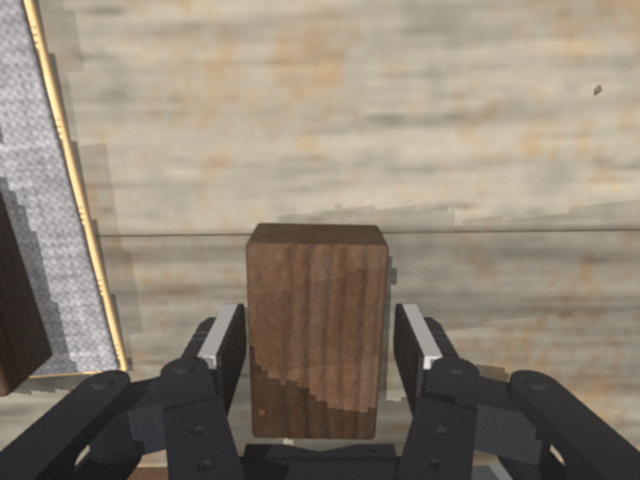

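>>> {"name": "drive_tool", "arguments": {"increments": "0 0 0 0; 0 0 0 0; 0 0 0 0; 0 0 0 0; 0 0 0.015 0; 0.006 0.012 0.01 -0.08; 0.0065 0.0135 0 -0.08; 0 0 0 -0.075; 0 0 -0.01 0; 0 0 -0.01 0; 0 0 -0.004 0; 0 0 0 0", "grip": 0}}

```text
t: 47.43
eef_pos: [0.4602, 0.2484, 0.0277]
tool_rot: [0.001, 0.992, -0.123, -0.001]
contact_force: [-1.6, -1.6, 4.3]
gripper_width: 0.521
```

```bash
python3 - <<'E'
from h import *
rd(2); print(bot.get_obs()['tool_rot'])
E
```

```text
t 47.4833 pos [0.4602 0.2484 0.0277] F [-1.51 -1.21  3.71] M [-0.355  0.187 -0.099] sd [0.022 0.011 0.026] w 0.522
[ 1.07363295e-03  9.92434904e-01 -1.22765562e-01 -6.52593585e-04]
```

Resting on the bench; release, rise and retreat, then check.

>>> {"name": "drive_tool", "arguments": {"increments": "0 0 0 0; 0 0 0 0; 0 0 0 0; 0 0 0.005 0; 0 0 0.025 0; 0 0 0.04 0; 0 -0.02 0.04 0; 0.005 -0.04 0.03 0; 0.01 -0.04 0 0; 0.01 -0.04 0 0; 0 -0.04 0 0; 0 0 0 0", "grip": 0.65}}

```text
t: 48.53
eef_pos: [0.4851, 0.0684, 0.1605]
tool_rot: [0.003, 0.992, -0.129, -0.0]
contact_force: [-0.1, 0.5, -1.0]
gripper_width: 0.647
```

```bash
python3 - <<'E'
from h import *
rd(3)
im=bot.read_camera("top"); cv2.imwrite("pics/top35.png",cv2.resize(im[170:380,150:480,::-1],None,fx=2.4,fy=2.4))
rects(im,"top",0.026,(260,290,420,365),(5,75,40),(20,255,150))
rects(im,"top",0.031,(190,235,252,355),(5,75,40),(20,255,150))
im=bot.read_camera("scene");cv2.imwrite("pics/scene35.png",cv2.resize(im[150:350,150:400,::-1],None,fx=3,fy=3))
E
```

```text
t 48.6333 pos [0.4851 0.0758 0.1609] F [ 0.2   0.48 -0.15] M [ 0.019  0.017 -0.011] sd [0.053 0.041 0.03 ] w 0.647
[279.2 327. ] ctr [0.4602 0.2472] size 0.0737 0.0455 long axis deg -14.8
[222.5 319.5] ctr [0.4713 0.3517] size 0.0424 0.0711 long axis deg 2.3
[221.5 266. ] ctr [0.5695 0.3577] size 0.0428 0.0704 long axis deg 2.3
```

View pics/top35.png

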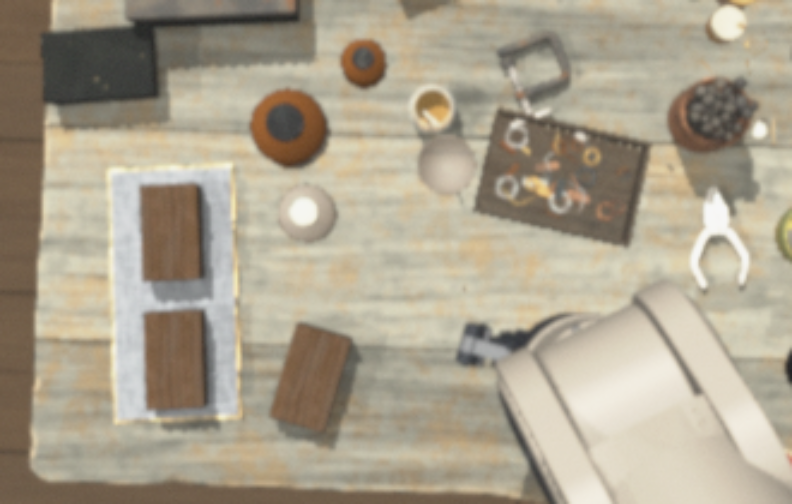

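View pics/scene35.png

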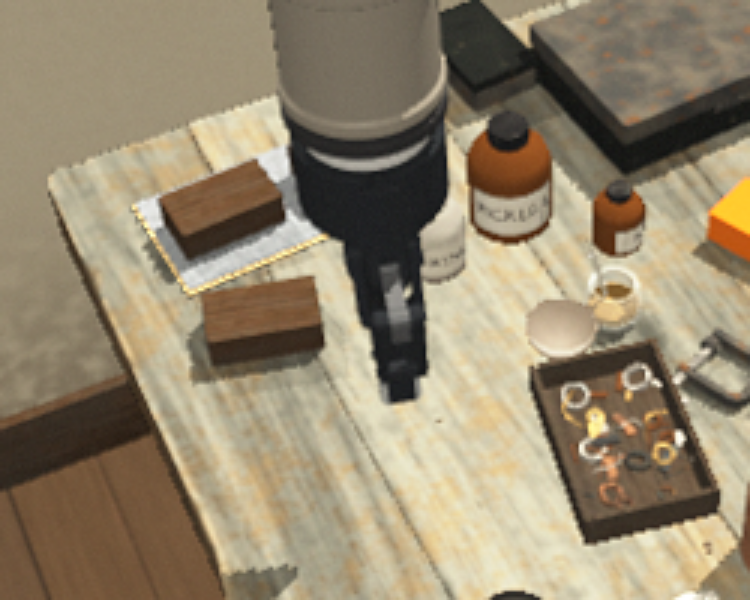

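>>> {"name": "drive_tool", "arguments": {"increments": "0 0 0 0; 0 0 0 0; 0 0 0 0"}}

```text
t: 49.03
eef_pos: [0.4849, 0.079, 0.1606]
tool_rot: [-0.0, 0.992, -0.122, -0.0]
contact_force: [0.1, -0.1, 0.9]
gripper_width: 0.65
```

```bash
python3 -c "
from station import bot
print(bot.hand_in())"
```

```text
the job is handed in; nothing more can be done
None
```

I tested all three boxes and handed the job in at about 49 s. The right and middle boxes have loose dies and are on the board. The left box is sound and is back where it stood.

**How I tilted them:** The drive only shifts and spins the tool. So I gripped each box by the middle, pressed one end down on a neighbouring box so it swivelled in the grip, and lifted it still tilted. I read the moment at that tilt (about 17 to 27°, estimated from pictures) rather than levelling first.

| Box | Moment, one way (N m) | Moment, other way (N m) | Difference (N m) | Result |
|---|---|---|---|---|
| Right | +0.024 | −0.067 | 0.091 | loose |
| Left | −0.035 | −0.040 | 0.005 | sound |
| Middle | −0.033 | +0.058 | 0.091 | loose |

Each reading averages 6 to 10 samples with about 0.03 of noise per sample. The left box's second reading was taken with the tool turned half round and its sign flipped. The "how it is judged" text lists two boxes on the board and one on the bench, which agrees with this. I decided from the readings, as it does not tie names to places.

**Last checks (overhead view):**
- **Loose boxes:** Both lie flat on the board, about 50 mm either side of its centre and 98 mm apart.
- **Sound box:** It is flat and within 3 mm of its start. It was parked about 27 mm off while it served as the rest for the middle box.
- **Bystanders:** I never touched the tin or pliers, and they look unmoved in the overhead picture. I did not measure them.
- **Gripper:** It is open and clear of everything.

**What went less well:**
- My first try, lifting a box by its end to let it droop, did not tilt it.
- Several presses gave too little tilt at first and had to go deeper.
- While pressing the middle box down, the tool's force reading briefly reached about 48 N. I take that as load through the held box, not the gripper body, but I cannot confirm it.

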